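Feed one vial from the gravity track into the reader

TASK

Push the lowest vial on the sloped track endways, across the open bay and into the reader's tunnel, gently but firmly until it presses against the cushioned stop hidden inside, then draw back so that the next vial rolls down and lies square against the stop lip, in line with the others queued behind it. Then swing the orange flap fully shut over the bay. Do not ram the stop, and leave the other things on the bench alone.

Things in the scene. Friction and masses are not known exactly. Their poses are not given: they have to be found in the camera images.
- feeder: vial feeder and reader on one fixed base plate (x -75..150, y -150..310 mm, 12 mm thick); placed anywhere, any yaw. Origin on the bench under the stop end of the track; x points (level) uphill along the track, y from the track to the reader tunnel, z up. Grey cabinet at y 168..300 mm, x -70..130, 200 mm high. Walls, lip, bay and tunnel belong to it.
- station (a point): centre of a vial lying properly at the stop lip, 69 mm above the bench; fixed, axes as the feeder's. Floor 14 mm below it; black lip 9 mm high downhill. Both ends of the vial here are free: nothing is beside it on -y, and on +y floor and lip run on into the bay. A fingertip whose end is 0 to 3 mm below this height clears floor, lip and walls.
- lane (a point): point on the vials' centre line 57 mm up the track from the station. Floor slopes 0.25 rad, falling to -x. Lane walls are 8 mm high, inner faces at y = +-32.5 mm, and end just uphill of the lowest vial.
- bay (a point): point in the open-topped bay, 70 mm along +y from the station on the line of the pushed vial. The bay spans y = 40..100 mm; its uphill wall, 24 mm from this line, rises 34 mm above the floor and carries the flap.
- mouth (a point): centre of the tunnel mouth, 100 mm along +y from the station; bore 32 x 34 mm, roof top 30 mm above. Inside, unseen, is a cushioned stop; its face at rest is 16 to 41 mm inside the mouth, differing each time (vial's rear end then 55 to 80 mm from the station). Damped spring, 1.2 N/mm, 60 N s/m, 15 mm travel; press with 3 to 8 N. It eases the vial back a few mm. 15 N damages it.
- flap (a joint): angle of the orange dust flap over the bay: 0 closed (lying over the bay, parallel to the track's floor), about 2.75 to 2.95 when open, leaning far back uphill (limit 3.0). A stiff hinge: it stays where it is left (about 1 N at its edge, along its arc) and has no spring; pushed level while it leans far back, its edge may bind on the finger, so raise it along its arc.
- flap_hinge (a point): middle of the flap's hinge, which runs along the feeder's y axis on top of the bay's uphill wall; the flap is 56 mm along the hinge and 49 mm across, 3 mm thick
- flap_edge (a point): middle of the flap's free edge
- vial0_c (a point): amber sample vial, a plain cylinder 28 mm across and 61 mm long, blue cap of the same width at its +y end, about 35 g, lying on its side across the track; the point is its centre, its y axis the vial's axis (turned any way about it). This one lies lowest, against the stop lip.
- vial1_c (a point): amber sample vial, a plain cylinder 28 mm across and 61 mm long, blue cap of the same width at its +y end, about 35 g, lying on its side across the track; the point is its centre, its y axis the vial's axis (turned any way about it). Second in the row, resting against vial0.
- vial2_c (a point): amber sample vial, a plain cylinder 28 mm across and 61 mm long, blue cap of the same width at its +y end, about 35 g, lying on its side across the track; the point is its centre, its y axis the vial's axis (turned any way about it). Third in the row.
- vial3_c (a point): amber sample vial, a plain cylinder 28 mm across and 61 mm long, blue cap of the same width at its +y end, about 35 g, lying on its side across the track; the point is its centre, its y axis the vial's axis (turned any way about it). Fourth and last in the row.
- wellblock: bystander, leave alone: white well block 75 x 48 x 22 mm on the feeder's base plate, beside the track; origin under its centre
- tweezer_spatula: bystander, leave alone: steel spatula, 140 mm, lying on the bench
- beaker: bystander, leave alone: glass beaker 70 mm wide, 90 mm high; origin under its centre
- reagent: bystander, leave alone: amber bottle 60 mm wide, 130 mm high; origin under its centre
- capjar: bystander, leave alone: clear jar 64 mm wide, 70 mm high; origin under its centre
- marker: bystander, leave alone: blue marker pen, 120 mm, lying on the bench
- vialtray: bystander, leave alone: blue tray 160 x 110 x 35 mm; origin under its centre
Things that resemble listed ones, but are neither listed nor needed, are in the scene too. Leave any yellow look-alike of the part that bears vial1_c alone. What is shaped like the part that bears vial0_c but yellow is not meant.

How it is judged (in metres and radians):
On the way, in this order (a step that is already met when the one before it is completed fails the run):
1. the lowest vial is pressed against the cushioned stop inside the tunnel (at least 2 N for 0.1 s) (contact force between vial0 and feeder above 2 N and y of vial0_c in the frame of station above 0.08 m and z of vial0_c in the frame of station below 0.01 m), for 0.1 s.
2. the flap is shut over the bay (value of joint flap below 0.15 rad), for 0.2 s.
At the end, for the whole second after the job is handed in: First vial in bay and tunnel, centre 78 to 135 mm along +y from the station; second at the stop lip (centre within 4 mm along the slope, 15 mm sideways, square to 0.12 rad), third and fourth queued behind it (20-34, 46-66 mm up the track); all at rest; flap shut to 0.15 rad (y of vial0_c in the frame of station between 0.078 and 0.135 m and x of vial0_c in the frame of station between -0.008 and 0.012 m and z of vial0_c in the frame of station between -0.006 and 0.01 m and x of vial1_c in the frame of station between -0.004 and 0.005 m and y of vial1_c in the frame of station between -0.015 and 0.015 m and z of vial1_c in the frame of station between -0.004 and 0.006 m and angle between the y axis of vial1_c and the y axis of feeder, either way round below 0.12 rad and x of vial2_c in the frame of station between 0.02 and 0.034 m and x of vial3_c in the frame of station between 0.046 and 0.066 m and y of vial2_c in the frame of station between -0.012 and 0.012 m and y of vial3_c in the frame of station between -0.012 and 0.012 m and linear speed of each of vial0, vial1, vial2, vial3 below 0.02 m/s and value of joint flap below 0.15 rad); the robot touches nothing.
It fails at once if the vial is rammed: more than 15 N between the first vial and feeder or reader (contact force between vial0 and feeder above 15 N).
It fails at once if a bystander moved more than 30 mm (distance of any of wellblock, tweezer_spatula, beaker, reagent, capjar, marker, vialtray from where it was at the start of the episode above 0.03 m).
It also fails if it takes over 54 s, if anything falls off the work surface, if the arm or the gripper's body presses on something with over 40 N, if the wrist force passes 120 N, or if a joint passes its speed limit or range.

ROBOT

A 7-joint arm with a two-finger parallel gripper is mounted at the origin on the work surface. World frame = base frame: x ahead of the robot, y to its left, z up, the work surface at z = 0. Lengths are in m, angles in degrees, forces in N, time in s.
With the tool pointing down it reaches from about 0.4 to 0.925 m from the base axis. Payload 4.1 kg.
Tool frame: the origin (TCP) lies at the very end of the fingers, on their centre line; the grasp point (between the pads) lies 19 mm behind it (r.hold_point_z is the distance from the TCP to the grasp point, in m); x points along the fingers, y is the direction in which the jaws open and shut, and the axes are right-handed (so a half turn about x gives the same grasp; the last joint's range is limited). The gripper opens to 85 mm and grips with 20 to 120 N. Pads are 22 mm wide; open, the fingers measure 114 mm over their backs; the gripper's body (76 mm by 85 mm) begins 54 mm behind the grasp point. The pads swing forward as they close: fully open they stand 13 mm farther back than shut.
Start: joints at [-71.792, 22.827, 2.584, 88.041, -1.071, 69.15, -2.905], TCP at [0.263, 0.594, 0.231] pointing down, gripper open.
Joint ranges: [-161.44, 161.44], [-28.35, 127.94], [-78.24, 83.42], [0, 140.83], [-78.03, 258.03], [13.02, 114.36], [-168.23, 168.23]. Speed limits (degrees/s): [147.25, 147.25, 180, 180, 180, 180, 180].

INTERFACE

Orientations are given as [roll, pitch, yaw] about the fixed x, y, z axes, in that order (R = Rz(yaw) Ry(pitch) Rx(roll)).
In Python, from plant import sensors, capture, job, r gives the robot as it stands. The module is installed in compiled form; this text tells all that it offers.
- The arm moves only by the shell command python3 -m crank 'ROWS'. ROWS is JSON, a list of rows, each a list of 7 numbers: the finger opening in mm, from 0 to 85.4, then the shift along the tool's x, y, z in mm, then the turn, a rotation vector about the tool's x, y, z in rad. In form: [[jaw, dx, dy, dz, wx, wy, wz], ...]. A call has 1 to 20 rows; each row shifts and turns the commanded pose from where the row before left it, along the tool's axes as they then stand; what a row does not reach is not made up. A row lasts 1/10 s, in which the tool goes at most 50 mm and 8.59 degrees, less where a joint would pass 70% of its speed; a pose out of reach is approached as far as the arm can. A call with a gripper value outside its range is refused whole. The fingers move at their own pace and stop on an object; the grip force is fixed at half the most. Time passes only in rows, so rows that do not move let the fingers close. It gives the time, the measured TCP pose, the force and the opening at its end, in the units of the state.
- sensors.get_obs(): the state, without advancing time (a new reading comes with each control period).
- capture(name): name is "scene" or "top"; returns a dict with "pixels" (420x560x3 uint8, red, green, blue), "depth" (420x560 float32, m along the optical axis (not along the pixel's ray), 0 where there is no reading), "intrinsics" (3x3 intrinsics, pixels), "distortion" ([k1, k2, p1, p2, k3] as OpenCV has them; the pictures are not rectified), "origin" and "attitude" of the camera in the world. Camera axes: x right, y down, z forward; pixel columns grow to the right and rows downward; lengths in m; the calibration is good to about 2 mm. A picture is of the moment at which its call begins.
- job.job_done(): hands the job in, once; it reports no verdict.
The state is a dict: "clock": time; "joint_positions": joint angles; "joint_velocities": joint speeds; "joint_torque": joint torques, N m; "ee_pos": TCP position; "eef_rot": TCP orientation; "wrist_force": force on the tool from outside, world axes, zero at the start; "wrist_torque": the same for the moment, N m; "width": finger opening in m.
Only numpy, scipy, OpenCV 4.12 (cv2) and the standard library are available. Lean on these libraries where they do the work, as an engineer would, in place of code of your own. Each camera call takes 0.05 s, during which the arm holds its last target.

## Working session

There is one attempt and no reset: what is moved stays moved. The work goes in short steps, Python scripts to look and compute and a shell command to move; the robot and the scene stay as the last step left them, time stands still between calls to the robot, and variables do not carry over. Pictures are saved under pics/ and viewed, and the job is handed in when it is done.

```bash
mkdir -p pics; ls
python3 - <<'E'
from plant import sensors,capture,job,r
import cv2,numpy as np
print(sensors.get_obs()); print([a for a in dir(r) if a[0]!='_'])
for n in("scene","top"):
    c=capture(n); cv2.imwrite(f"pics/{n}0.png",c["pixels"][:,:,::-1]); print(n,c["intrinsics"],c["distortion"],c["origin"],c["attitude"])
    np.savez(f"pics/{n}0.npz",**{k:np.array(v) for k,v in c.items()})
E
```

```text
pics
{'clock': 0.0, 'joint_positions': array([-71.79198111,  22.87341085,   2.58155805,  88.11454944,
        -1.0710306 ,  69.14942502,  -2.9050685 ]), 'joint_velocities': array([ 0.09100175, -0.09277943,  0.0259833 ,  0.04525045,  0.14205414,
       -0.04065704, -0.0059119 ]), 'joint_torque': array([-3.86317279e-04, -4.75130367e+01,  1.36479389e+00, -2.54212940e+01,
        1.17260608e-02,  9.66345076e-03,  1.27394219e-05]), 'ee_pos': array([0.26287584, 0.59377713, 0.23024419]), 'eef_rot': array([ -85.56362913,   89.88676731, -109.43875208]), 'wrist_force': array([-0.14160837,  0.26670338, -0.00437171]), 'wrist_torque': array([-0.02421551,  0.00765461, -0.04092486]), 'width': 0.08553664850492712}
['IKError', 'hold_point_z']
scene [[450.77096771   0.         273.59061409]
 [  0.         450.77096771 210.22583497]
 [  0.           0.           1.        ]] [-0.07869066  0.          0.          0.          0.        ] [ 0.90457481 -0.63183372  1.11234935] [-1.43838047e+02  1.25366949e-01  3.13781155e+01]
top [[503.47764759   0.         278.86650983]
 [  0.         503.47764759 205.66563536]
 [  0.           0.           1.        ]] [-0.15880572  0.          0.          0.          0.        ] [0.22720912 0.0199986  1.35634305] [-1.67377046e+02  9.78935340e-02 -9.41309415e+01]
```

View pics/scene0.png

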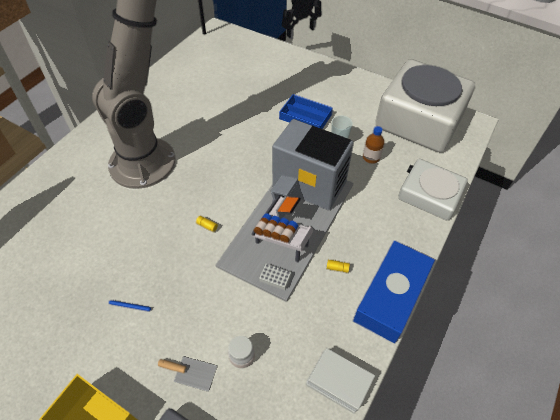

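View pics/top0.png

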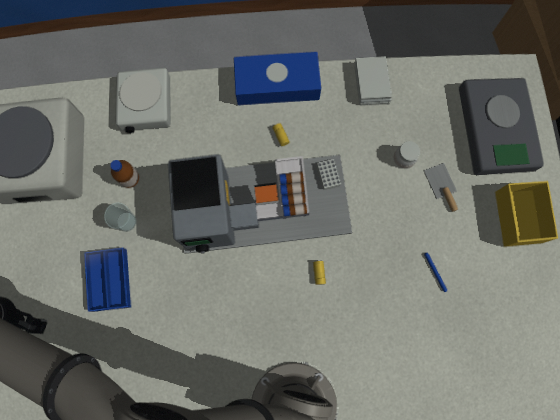

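Run:
```python
import cv2,numpy as np
a=cv2.imread("pics/top0.png")[145:255,165:360]; cv2.imwrite("pics/top0c.png",cv2.resize(a,None,fx=4,fy=4,interpolation=cv2.INTER_CUBIC))
a=cv2.imread("pics/scene0.png")[165:300,210:360]; cv2.imwrite("pics/scene0c.png",cv2.resize(a,None,fx=4.4,fy=4.4,interpolation=cv2.INTER_CUBIC))
```

```text
(no output)
```

View pics/top0c.png

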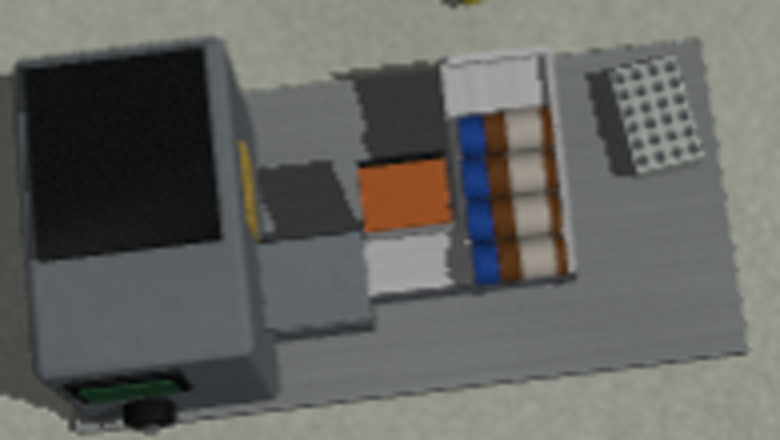

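View pics/scene0c.png

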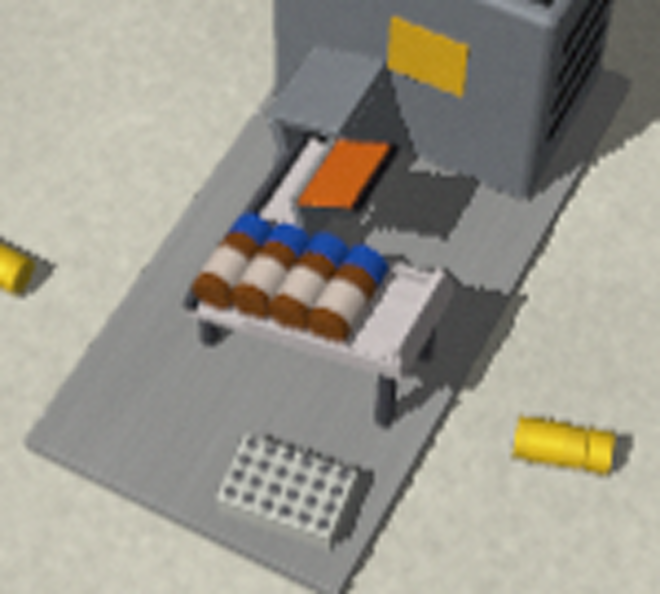

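```bash
cat > h.py <<'E'
import numpy as np,cv2
from scipy.spatial.transform import Rotation as R
def load(n): return dict(np.load(n))
def rot(c): return R.from_euler('xyz',np.array(c["attitude"]).astype(float),degrees=True).as_matrix()
def rays(c,uv):
    p=cv2.undistortPoints(np.array(uv,float).reshape(-1,1,2),c["intrinsics"],c["distortion"]).reshape(-1,2)
    return np.c_[p,np.ones(len(p))]@rot(c).T
def onplane(c,uv,z):
    d=rays(c,uv); o=np.array(c["origin"]); return o+d*((z-o[2])/d[:,2])[:,None]
def pts(c,uv):
    d=rays(c,uv); uv=np.array(uv).astype(int); return np.array(c["origin"])+d*c["depth"][uv[:,1],uv[:,0]][:,None]
def proj(c,P):
    Rm=rot(c).T; return cv2.projectPoints(np.array(P,float).reshape(-1,1,3),cv2.Rodrigues(Rm)[0],-Rm@np.array(c["origin"]),c["intrinsics"],c["distortion"])[0].reshape(-1,2)
E
python3 - <<'E'
from h import *
np.set_printoptions(precision=4,suppress=True)
t=load("pics/top0.npz");s=load("pics/scene0.npz")
T=lambda u,v:(165+(u)/4-.4,145+v/4-.4); S=lambda u,v:(210+u/4.4-.4,165+v/4.4-.4)
a=onplane(t,[T(747,352),T(700,40),T(75,430)],.012); print(a)
b=onplane(s,[S(27,441),S(340,592)],.012); print(b)
for p,q in((a[0],a[1]),(b[0],b[1]),(a[0],a[2])): print(np.linalg.norm(q-p), np.degrees(np.arctan2(*(q-p)[1::-1])))
# depth check: masks
for n,c in(("t",t),("s",s)):
    hsv=cv2.cvtColor(c["pixels"],cv2.COLOR_RGB2HSV)
    for nm,lo,hi in(("blue",(105,150,60),(125,255,255)),("orange",(5,170,150),(14,255,255)),("yel",(20,150,120),(32,255,255))):
        m=cv2.inRange(hsv,lo,hi); k,l,st,ce=cv2.connectedComponentsWithStats(m)
        for i in range(1,k):
            if st[i,4]>15:
                v,u=np.where(l==i); P=pts(c,np.c_[u,v]); print(n,nm,st[i,4],ce[i].round(1),np.median(P,0))
E
```

```text
[[ 0.4387 -0.1902  0.012 ]
 [ 0.662  -0.1802  0.012 ]
 [ 0.4182  0.2671  0.012 ]]
[[ 0.4442 -0.191   0.012 ]
 [ 0.6658 -0.1774  0.012 ]]
0.22349921830651803 2.5411209321399704
0.22206079062909537 3.5093773139411173
0.4577660830096748 92.57408037685
t blue 2882 [75.4  8. ] [ 1.6765  0.922  -0.6072]
t blue 3625 [276.8  78.4] [ 0.8741 -0.0187  0.073 ]
t blue 86 [115.8 165.1] [0.6398 0.4164 0.1283]
t blue 231 [284.2 194.6] [ 0.5399 -0.0143  0.0886]
t blue 2291 [107.4 281.4] [0.3513 0.4768 0.0055]
t blue 134 [435.5 271.9] [ 0.3137 -0.4089  0.0104]
t yel 125 [281.6 133.3] [ 0.7316 -0.0217  0.0259]
t yel 268 [523.  218.4] [ 0.4186 -0.6661  0.0871]
t yel 18 [544.8 183.7] [ 0.5238 -0.7341  0.0898]
t yel 21 [552.6 213. ] [ 0.4359 -0.7367  0.0883]
t yel 151 [320.4 272. ] [ 0.338  -0.0957  0.0258]
s blue 1080 [305.4 111.5] [0.3517 0.4796 0.0164]
s blue 55 [377.3 130.5] [0.6441 0.4131 0.1292]
s blue 151 [281.  220.1] [ 0.5498 -0.0139  0.0906]
s blue 3935 [393.4 292.3] [ 0.9021 -0.0591  0.0746]
s blue 152 [129.8 305.2] [ 0.3217 -0.4101  0.0107]
s orange 168 [287.4 204.2] [0.5424 0.0311 0.1068]
s yel 204 [306.6 177.5] [0.548  0.1304 0.1277]
s yel 163 [205.5 222.8] [ 0.3421 -0.0986  0.0248]
s yel 206 [337.7 265.6] [ 0.7374 -0.0237  0.0248]
s yel 991 [ 98.7 405.2] [ 0.4336 -0.6399  0.0049]
```

Run:
```python
from h import *
np.set_printoptions(precision=4,suppress=True)
for n in("top","scene"):
    c=load(f"pics/{n}0.npz"); v,u=np.mgrid[:420,:560]; uv=np.c_[u.ravel(),v.ravel()]
    P=pts(c,uv); ok=(c["depth"].ravel()>0)
    inb=ok&(P[:,0]>.4)&(P[:,0]<.7)&(P[:,1]>-.22)&(P[:,1]<.3)
    b=ok&(abs(P[:,0]-.5)<.08)&(abs(P[:,1]+.3)<.05); print(n,"bench z",np.median(P[b,2]),P[b,2].std())
    pl=inb&(P[:,2]>.0075)&(P[:,2]<.016); Q=P[pl]; print("plate z",np.median(Q[:,2]),len(Q))
    # edges: right edge (min y) per x bin; near edge (min x) per y bin
    def edge(ax,other,rng,sgn):
        pp=[]
        for k in np.arange(*rng,.005):
            s=Q[(abs(Q[:,other]-k)<.0025)]
            if len(s)>4: e=sgn*np.min(sgn*s[:,ax]); pp.append((k,e))
        pp=np.array(pp); f=np.polyfit(pp[:,0],pp[:,1],1)
        for _ in range(3):
            r=pp[:,1]-np.polyval(f,pp[:,0]); g=abs(r)<.003; f=np.polyfit(pp[g,0],pp[g,1],1)
        return f,g.sum(),len(pp)
    print("miny vs x",edge(1,0,(.46,.65),1)); print("minx vs y",edge(0,1,(-.17,.25),1)); print("maxx vs y",edge(0,1,(-.16,.2),-1))
    # cabinet top
    k=inb&(P[:,2]>.19)&(P[:,2]<.21); Q=P[k]; 
    if len(Q): 
        print("cab z",np.median(Q[:,2]),cv2.minAreaRect((Q[:,:2]*1000).astype(np.float32)))
    k=inb&(P[:,2]>.03)&(P[:,2]<.19)&(P[:,1]>.1); Q=P[k]; print("face y",len(Q))
    print("miny top vs x",)
```

```text
top bench z -0.0007109603297414946 0.002809703454371388
plate z 0.011623786507297562 5060
miny vs x (array([ 0.0522, -0.2135]), np.int64(32), 38)
minx vs y (array([-0.0519,  0.4305]), np.int64(67), 70)Traceback (most recent call last):
  File "<stdin>", line 19, in <module>
  File "<stdin>", line 17, in edge
    raise TypeError("expected non-empty vector for x")
TypeError: expected non-empty vector for x
```

Run:
```python
from h import *
np.set_printoptions(precision=1,suppress=True,linewidth=160)
yaw=np.radians(2.97); Rz=R.from_euler('z',yaw).as_matrix(); O=np.array([.5081,-.0368,0])
v,u=np.mgrid[:420,:560]; uv=np.c_[u.ravel(),v.ravel()]
for n in("top","scene"):
    c=load(f"pics/{n}0.npz"); P=(pts(c,uv)-O)@Rz*1000; ok=c["depth"].ravel()>0
    img=c["pixels"].reshape(-1,3)
    k=ok&(abs(P[:,1])<34)&(P[:,0]>-25)&(P[:,0]<130)&(P[:,2]>62)&(P[:,2]<130)
    print(n,k.sum())
    # vial extents in y
    hsv=cv2.cvtColor(c["pixels"],cv2.COLOR_RGB2HSV).reshape(-1,3)
    bl=k&(hsv[:,0]>105)&(hsv[:,0]<125)&(hsv[:,1]>150); am=k&(hsv[:,0]<16)&(hsv[:,1]>120)
    print("blue y",np.percentile(P[bl,1],[2,50,98]),"amber y",np.percentile(P[am,1],[2,50,98]))
    # profile: bins of x, top z
    for x in range(-20,110,3):
        s=k&(abs(P[:,0]-x)<1.5)&(abs(P[:,1])<25)
        if s.sum()>2: print(x,s.sum(),np.median(P[s,2]).round(1),end=" | ")
    print()
    q=ok&(P[:,1]>40)&(P[:,1]<100)&(P[:,0]>-30)&(P[:,0]<110)
    og=q&(hsv[:,0]<14)&(hsv[:,1]>150)&(hsv[:,2]>90)
    Q=P[og]; print("flap",len(Q),Q.min(0),Q.max(0),np.median(Q,0)); 
    A=np.c_[Q[:,0],Q[:,1],np.ones(len(Q))]; print(np.linalg.lstsq(A,Q[:,2],rcond=None)[0].round(3))
    # roof of tunnel
    q=ok&(P[:,1]>105)&(P[:,1]<160)&(abs(P[:,0])<40)&(P[:,2]>70); Q=P[q]; print("roof z",np.median(Q[:,2]),np.percentile(Q,[2,98],axis=0))
```

```text
top 1464
blue y [13.9 20.8 28. ] amber y [-30.3   2.7  10.9]
-20 20 71.0 | -17 27 75.7 | -14 27 78.4 | -11 26 80.1 | -8 19 81.4 | -5 22 80.6 | -2 21 79.8 | 1 18 81.2 | 4 18 78.8 | 7 19 75.9 | 10 33 82.7 | 13 27 85.2 | 16 21 87.5 | 19 23 86.9 | 22 21 88.5 | 25 18 88.2 | 28 25 85.8 | 31 15 84.6 | 34 20 81.2 | 37 36 88.2 | 40 27 91.1 | 43 23 94.2 | 46 19 95.9 | 49 25 95.0 | 52 19 96.6 | 55 19 93.6 | 58 17 91.1 | 61 19 90.2 | 64 35 93.5 | 67 28 99.5 | 70 23 101.3 | 73 24 102.0 | 76 23 102.7 | 79 19 101.6 | 82 15 102.1 | 85 22 98.7 | 88 6 96.1 | 94 14 78.9 | 97 19 78.5 | 100 28 79.1 | 103 18 80.3 | 106 21 81.3 | 109 23 82.3 | 
flap 336 [16.9 41.  93.6] [ 55.7  95.2 120.8] [ 36.5  68.2 106.4]
[ 0.5  0.  87.5]
roof z 97.64668661303921 [[-35.1 106.3  87.9]
 [ 17.5 158.7 106.5]]
scene 1099
blue y [13.2 21.  29. ] amber y [-33.5 -27.1  11. ]
-17 4 75.1 | -14 9 77.6 | -11 12 80.9 | -8 17 81.5 | -5 12 81.2 | -2 20 83.1 | 1 16 81.0 | 4 21 79.1 | 7 19 76.9 | 10 5 82.6 | 13 10 83.7 | 16 13 85.9 | 19 13 87.2 | 22 15 89.0 | 25 19 89.3 | 28 19 87.1 | 31 20 85.1 | 34 20 83.8 | 37 5 87.2 | 40 12 91.1 | 43 12 94.3 | 46 15 94.7 | 49 17 95.4 | 52 17 95.0 | 55 22 94.5 | 58 19 93.4 | 61 18 90.5 | 64 5 91.3 | 67 16 98.2 | 70 12 100.0 | 73 11 103.1 | 76 21 102.9 | 79 16 101.9 | 82 18 101.8 | 85 24 100.3 | 88 26 96.3 | 91 36 86.4 | 94 15 79.2 | 97 18 79.7 | 100 17 79.4 | 103 15 80.1 | 106 13 82.0 | 109 18 81.7 | 
flap 181 [19.  40.1 93.7] [ 56.6  96.2 119.9] [ 37.6  66.4 106.6]
[ 0.5 -0.  86.8]
roof z 96.64760818248475 [[-33.  106.3  73.6]
 [ 26.8 158.9 105.7]]
```

Run:
```python
from h import *
from scipy.optimize import least_squares
np.set_printoptions(precision=2,suppress=True,linewidth=160)
yaw=np.radians(2.97); Rz=R.from_euler('z',yaw).as_matrix(); O=np.array([.5081,-.0368,0])
v,u=np.mgrid[:420,:560]; uv=np.c_[u.ravel(),v.ravel()]
for n in("top","scene"):
    c=load(f"pics/{n}0.npz"); P=(pts(c,uv)-O)@Rz*1000; ok=c["depth"].ravel()>0
    k=ok&(abs(P[:,1])<26)&(P[:,0]>-17)&(P[:,0]<88)&(P[:,2]>74)&(P[:,2]<130); Q=P[k]
    def res(p):
        C=np.array([[p[0]+27.13*i-p[2]*Q[:,1],p[1]+6.93*i+0*Q[:,1]] for i in range(4)])
        d=np.sqrt((Q[:,0]-C[:,0])**2+(Q[:,2]-C[:,1])**2); return d.min(0)-14
    f=least_squares(res,[-5,69,0],loss='soft_l1'); print(n,f.x,np.std(f.fun))
    hsv=cv2.cvtColor(c["pixels"],cv2.COLOR_RGB2HSV).reshape(-1,3)
    og=ok&(P[:,1]>36)&(P[:,1]<104)&(P[:,0]>0)&(P[:,0]<110)&(hsv[:,0]<14)&(hsv[:,1]>150)&(hsv[:,2]>90); Q=P[og]
    a,b=np.polyfit(Q[:,0],Q[:,2],1); th=np.arctan(a); s=Q[:,0]*np.cos(th)+Q[:,2]*np.sin(th)
    for q in np.percentile(s,[2,50,98]):  # point on line with coord s
        x=(q-b*np.sin(th))/(np.cos(th)+a*np.sin(th)); print("  flap pt",x,a*x+b, end='')
    print(" th",th,"flap",np.pi+.25-th,"y",np.percentile(Q[:,1],[2,98]),"world mean",np.median(pts(c,uv)[og],0))
    # well block
    q=ok&(P[:,1]>-150)&(P[:,1]<-45)&(P[:,2]>28)&(P[:,2]<40)&(P[:,0]<140)&(P[:,0]>-60);print("  well",np.percentile(P[q],[2,98],axis=0))
```

```text
top [-5.28 67.79  0.01] 2.206347005210236
  flap pt 17.87949818721263 100.08190382112511  flap pt 36.86550292446208 105.45065060434484  flap pt 55.57827074320588 110.74213311592949 th 0.2755790915071428 flap 3.1160135620826503 y [41.75 93.99] world mean [0.54 0.03 0.11]
  well [[  54.28 -133.16   28.54]
 [ 127.    -84.61   39.11]]
scene [-4.54 67.9  -0.01] 1.749408717150615
  flap pt 19.76432728980155 97.22073716643723  flap pt 37.50504234210828 106.81914905484297  flap pt 56.29893858644187 116.98737263597872 th 0.49593704425505813 flap 2.895655609334735 y [40.22 94.18] world mean [0.54 0.03 0.11]
  well [[  57.45 -136.18   28.84]
 [ 130.09  -86.7    37.77]]
```

```bash
cat >> h.py <<'E'
yaw=np.radians(2.97); Rf=R.from_euler('z',yaw).as_matrix(); O=np.array([.5081,-.0368,0])
def state():
    from plant import sensors
    o=sensors.get_obs(); Rt=R.from_euler('xyz',o["eef_rot"],degrees=True).as_matrix()
    p=(np.array(o["ee_pos"])-O)@Rf*1000
    print("t",round(o["clock"],2),"feeder pos",p.round(1),"xax",(Rf.T@Rt[:,0]).round(3),"jaw",(Rf.T@Rt[:,1]).round(3),"F(feeder)",(Rf.T@o["wrist_force"]).round(2),"w",round(o["width"]*1000,1),"q",np.round(o["joint_positions"],0))
    return p,Rt
def target(pos,xax,jaw,p=None,Rt=None):
    "pos feeder mm; desired tool x axis & jaw axis in feeder frame -> total delta in tool axes, rotvec"
    if p is None: p,Rt=state()
    d=Rt.T@Rf@(np.array(pos)-p)
    x=np.array(xax,float);x/=np.linalg.norm(x); y=np.array(jaw,float); y-=x*(x@y); y/=np.linalg.norm(y)
    Rd=Rf@np.c_[x,y,np.cross(x,y)]; w=R.from_matrix(Rt.T@Rd).as_rotvec()
    print("shift tool",d.round(1),"turn",w.round(4))
    return d,w
E
python3 -c "
from h import *
p,Rt=state()
target([-5,-75,140],[0,0,-1],[0,1,0],p,Rt);target([-5,-75,140],[0,0,-1],[0,-1,0],p,Rt);target([-5,-75,140],[0,0,-1],[1,0,0],p,Rt)"
```

```text
t 0.1 feeder pos [-212.2  642.5  230.4] xax [-0.001 -0.002 -1.   ] jaw [ 0.452  0.892 -0.002] F(feeder) [-0.02  0.09 -0.17] w 85.4 q [-72.  23.   3.  88.  -1.  69.  -3.]
shift tool [  91.4 -546.5  508.9] turn [-4.685e-01 -3.000e-04  1.700e-03]
shift tool [  91.4 -546.5  508.9] turn [2.6731e+00 2.4000e-03 4.0000e-04]
shift tool [  91.4 -546.5  508.9] turn [1.1023e+00 1.0000e-03 1.5000e-03]
```

```bash
python3 -m crank '[[30,-35,0,0,0,0,0],[30,-35,0,0,0,0,0],[30,0,-34,31,0,0,0],[30,0,-34,31,0,0,0],[30,0,-34,31,0,0,0],[30,0,-34,31,0,0,0],[30,0,-34,31,0,0,0],[30,0,-34,31,0,0,0],[30,0,-34,31,0,0,0],[30,0,-34,31,0,0,0],[30,0,-34,31,0,0,0],[30,0,-34,31,0,0,0],[30,0,-34,31,0,0,0],[30,0,-34,31,0,0,0],[30,0,-34,31,0,0,0],[30,0,-34,31,0,0,0]]'; python3 -c "
from h import *
p,Rt=state()
target([-5,-75,140],[0,0,-1],[0,1,0],p,Rt)"
```

```text
clock: 1.7
ee_pos: [0.4672, -0.0184, 0.3012]
eef_rot: [96.7, 90.0, 72.9]
wrist_force: [1.4, 0.2, 0.8]
width: 0.0302
t 1.7 feeder pos [-39.8  20.5 301.2] xax [ 0.     0.001 -1.   ] jaw [0.451 0.892 0.001] F(feeder) [1.4  0.12 0.83] w 30.2 q [-36.   0.  34. 107.  -0.  73.  64.]
shift tool [161.1 -69.6  74.2] turn [-4.683e-01  1.000e-04 -7.000e-04]
```

```bash
python3 -m crank '[[30,0,0,0,-0.117,0,0],[30,0,0,0,-0.117,0,0],[30,0,0,0,-0.117,0,0],[30,0,0,0,-0.117,0,0],[30,0,-32,12,0,0,0],[30,0,-32,12,0,0,0],[30,0,-32,11,0,0,0],[30,35,0,0,0,0,0],[30,35,0,0,0,0,0],[30,35,0,0,0,0,0],[30,35,0,0,0,0,0],[30,20,0,0,0,0,0],[30,0,0,0,0,0,0]]'
python3 - <<'E'
from h import *
from plant import capture
p,Rt=state()
target([-5,-78,67],[0,0,-1],[0,1,0],p,Rt)
for n in("scene","top"):
    c=capture(n); np.savez(f"pics/{n}1.npz",**{k:np.array(v) for k,v in c.items()})
    a=c["pixels"][165:300,210:360] if n=="scene" else c["pixels"][130:250,220:370]
    cv2.imwrite(f"pics/{n}1.png",cv2.resize(a[:,:,::-1],None,fx=4.4,fy=4.4,interpolation=cv2.INTER_CUBIC))
E
```

```text
clock: 3.0
ee_pos: [0.5044, -0.11, 0.1383]
eef_rot: [175.7, 89.6, 178.6]
wrist_force: [-1.1, -0.0, -0.0]
width: 0.0297
t 3.0 feeder pos [ -7.5 -72.9 138.3] xax [-0.007  0.001 -1.   ] jaw [0.001 1.    0.001] F(feeder) [-1.12  0.03 -0.02] w 29.7 q [-24.  18.  38. 113. -14.  54. 113.]
shift tool [71.2 -5.1  3.1] turn [-0.0007 -0.0072 -0.0005]
```

View pics/scene1.png

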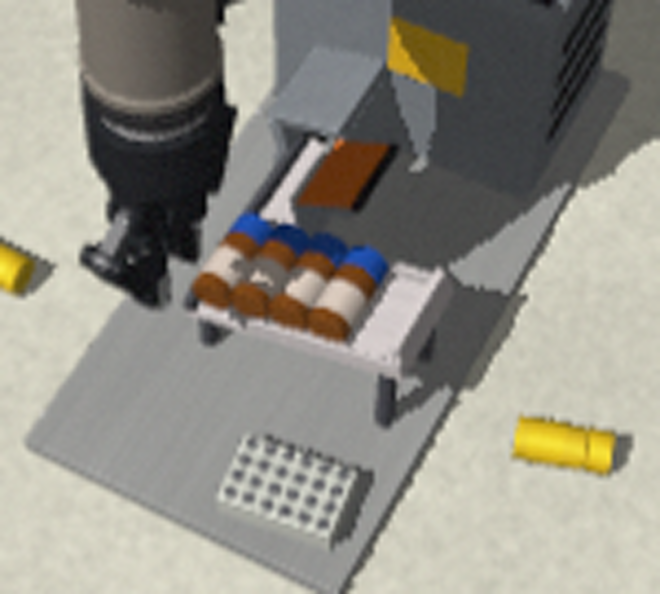

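View pics/top1.png

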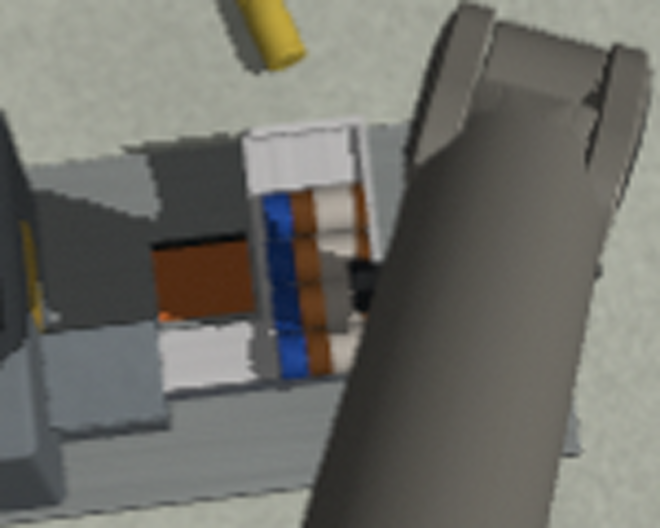

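Run:
```python
from h import *
c=load("pics/scene1.npz")
f=lambda q:O+Rf@(np.array(q)/1000)
q=[[-7.5,-72.9,138.3],[-7.5,-72.9+29,138.3],[-7.5,-72.9-29,138.3]]
print((proj(c,[f(x) for x in q])-[210,165])*4.4)
v,u=np.mgrid[165:300,210:360]; uv=np.c_[u.ravel(),v.ravel()]
P=(pts(c,uv)-O)@Rf*1000
im=c["pixels"][165:300,210:360].reshape(-1,3)
k=(P[:,2]>125)&(P[:,2]<170)&(P[:,1]<0)&(P[:,1]>-120)&(im.max(1)<70)
for lo in range(125,175,5):
    s=k&(P[:,2]>lo)&(P[:,2]<=lo+5); 
    if s.any(): print(lo,s.sum(),P[s].min(0).round(0),P[s].max(0).round(0))
```

```text
[[165.11748285 278.34597311]
 [189.58854793 242.93421444]
 [140.03130346 314.65454783]]
140 3 [-12. -58. 142.] [  0. -56. 144.]
145 7 [-11. -97. 145.] [  3. -56. 150.]
150 9 [  -9. -101.  150.] [  3. -56. 154.]
155 11 [  -7. -100.  155.] [  4. -55. 160.]
160 6 [  -7. -101.  160.] [  3. -56. 164.]
165 7 [ -8. -94. 165.] [  3. -54. 168.]
```

```bash
python3 -m crank '[[30,20,-2,0.5,0,-0.003,0],[30,20,-2,0.5,0,-0.004,0],[30,20,0,0.5,0,0,0],[30,13,0,0,0,0,0],[30,0,0,0,0,0,0]]'; python3 -c "
from h import *
p,Rt=state()
target([-6,-59,65],[0,0,-1],[0,1,0],p,Rt)"
```

```text
clock: 3.6
ee_pos: [0.5089, -0.1143, 0.068]
eef_rot: [3.5, 89.7, 6.5]
wrist_force: [0.4, 0.6, 0.1]
width: 0.0299
t 3.6 feeder pos [ -3.2 -77.4  68. ] xax [ 0.006  0.    -1.   ] jaw [0. 1. 0.] F(feeder) [0.4  0.54 0.11] w 29.9 q [-20.  24.  34. 116. -19.  45. 119.]
shift tool [ 2.9 18.4 -2.8] turn [-0.0003  0.0059 -0.0004]
```

```bash
python3 -m crank '[[30,2,0,-2,0,0,0],[30,0,0,0,0,0,0]]'; python3 -c "
from h import *
p,Rt=state()
target([-6,-59,65],[0,0,-1],[0,1,0],p,Rt)"
```

```text
clock: 3.8
ee_pos: [0.5077, -0.1148, 0.0672]
eef_rot: [0.3, 89.5, 3.3]
wrist_force: [-0.3, -0.4, 0.4]
width: 0.0299
t 3.8 feeder pos [ -4.4 -77.9  67.2] xax [ 0.009  0.    -1.   ] jaw [0.001 1.    0.   ] F(feeder) [-0.3  -0.4   0.44] w 29.9 q [-20.  24.  34. 116. -19.  45. 119.]
shift tool [ 2.2 18.9 -1.6] turn [-0.0007  0.0086 -0.    ]
```

```bash
python3 -m crank '[[30,2,4,-1.5,0,0.008,0],[30,0,4,0,0,0,0],[30,0,4,0,0,0,0],[30,0,3,0,0,0,0],[30,0,0,0,0,0,0]]'
python3 - <<'E'
from h import *
from plant import capture
p,Rt=state()
c=capture("scene")
cv2.imwrite("pics/scene2.png",cv2.resize(c["pixels"][165:300,210:360,::-1],None,fx=4.4,fy=4.4,interpolation=cv2.INTER_CUBIC))
E
```

```text
clock: 4.3
ee_pos: [0.5051, -0.099, 0.0643]
eef_rot: [161.1, 89.9, 164.1]
wrist_force: [-0.6, -0.4, -0.1]
width: 0.0304
t 4.3 feeder pos [ -6.3 -62.   64.3] xax [-0.001  0.    -1.   ] jaw [-0.001  1.     0.   ] F(feeder) [-0.66 -0.37 -0.12] w 30.4 q [-22.  24.  34. 116. -19.  45. 117.]
```

View pics/scene2.png

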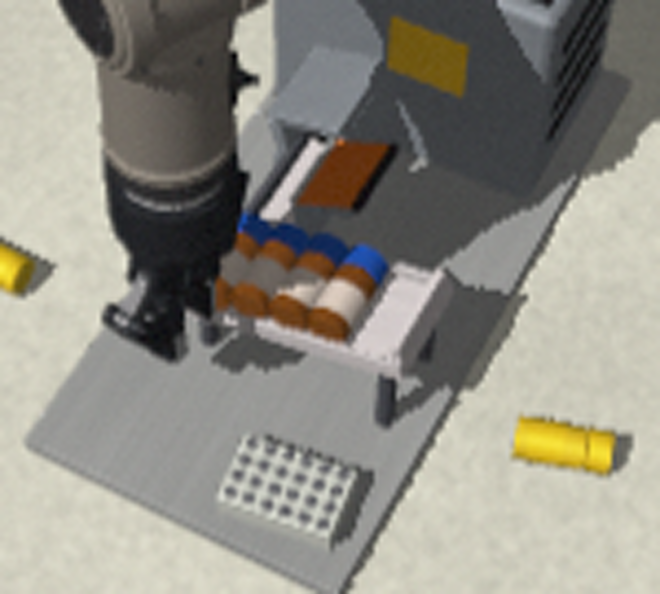

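```bash
python3 -m crank '[[30,0,3,0,0,0,0],[30,0,6,0,0,0,0],[30,0,8,0,0,0,0],[30,0,8,0,0,0,0],[30,0,8,0,0,0,0],[30,0,8,0,0,0,0],[30,0,8,0,0,0,0],[30,0,8,0,0,0,0],[30,0,8,0,0,0,0],[30,0,6,0,0,0,0],[30,0,5,0,0,0,0],[30,0,3,0,0,0,0],[30,0,2,0,0,0,0]]'
python3 - <<'E'
from h import *
from plant import capture
p,Rt=state()
c=capture("scene")
cv2.imwrite("pics/scene3.png",cv2.resize(c["pixels"][165:300,210:360,::-1],None,fx=4.4,fy=4.4,interpolation=cv2.INTER_CUBIC))
c=capture("top")
cv2.imwrite("pics/top3.png",cv2.resize(c["pixels"][130:250,220:370,::-1],None,fx=4.4,fy=4.4,interpolation=cv2.INTER_CUBIC))
E
```

```text
clock: 5.65
ee_pos: [0.5007, -0.0185, 0.0642]
eef_rot: [173.3, 89.9, 176.3]
wrist_force: [0.7, -0.2, 1.3]
width: 0.0301
t 5.65 feeder pos [-6.5 18.7 64.2] xax [-0.001  0.    -1.   ] jaw [0. 1. 0.] F(feeder) [ 0.66 -0.26  1.29] w 30.1 q [-31.  23.  34. 118. -18.  44. 107.]
```

View pics/scene3.png

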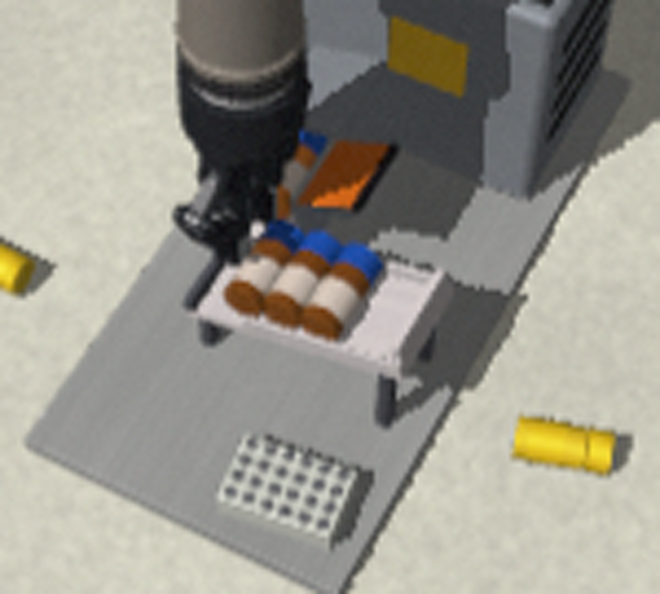

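View pics/top3.png

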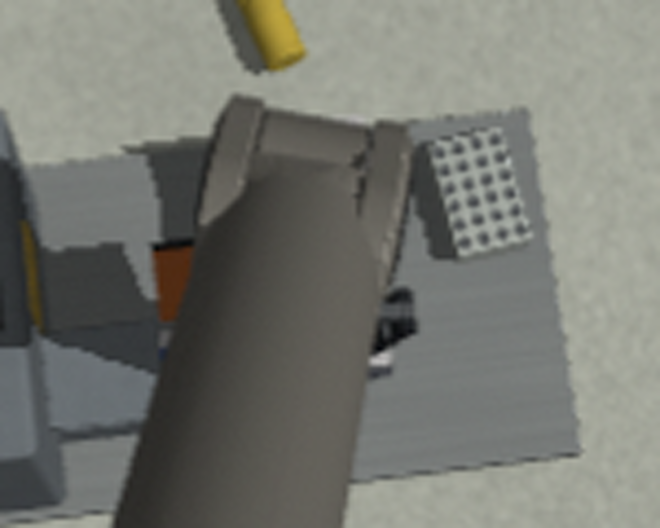

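```bash
python3 -m crank '[[30,0,2,0,0,0,0],[30,0,2,0,0,0,0],[30,0,2,0,0,0,0],[30,0,2,0,0,0,0],[30,0,0,0,0,0,0]]'; python3 -c "
from h import *
state()"; python3 -m crank '[[30,0,1,0,0,0,0],[30,0,0,0,0,0,0]]'; python3 -c "
from h import *
state()"
```

```text
clock: 6.25
ee_pos: [0.5003, -0.0104, 0.0643]
eef_rot: [163.9, 89.9, 166.8]
wrist_force: [-0.3, 0.4, -0.7]
width: 0.0299
t 6.25 feeder pos [-6.4 26.7 64.3] xax [-0.001  0.    -1.   ] jaw [0. 1. 0.] F(feeder) [-0.32  0.4  -0.75] w 29.9 q [-32.  23.  34. 118. -18.  44. 106.]
clock: 6.45
ee_pos: [0.5003, -0.0099, 0.0643]
eef_rot: [-175.8, 89.9, -172.9]
wrist_force: [-0.2, -0.7, 0.3]
width: 0.03
t 6.45 feeder pos [-6.4 27.2 64.3] xax [-0.001 -0.    -1.   ] jaw [ 0.001  1.    -0.   ] F(feeder) [-0.27 -0.66  0.28] w 30.0 q [-32.  23.  34. 118. -18.  44. 106.]
```

```bash
python3 -m crank '[[30,0,2,0,0,0,0],[30,-12,-0.5,0,0,0,0],[30,-30,0,0,0,0,0],[30,-30,0,0,0,0,0],[20,-28,0,0,0,0,0],[0,0,0,0,0,0,0],[0,0,0,0,0,0,0],[0,0,0,0,0,0,0]]'
python3 - <<'E'
from h import *
from plant import capture
p,Rt=state()
for n in("scene","top"):
    c=capture(n); np.savez(f"pics/{n}4.npz",**{k:np.array(v) for k,v in c.items()})
    a=c["pixels"][165:300,210:360] if n=="scene" else c["pixels"][130:250,220:370]
    cv2.imwrite(f"pics/{n}4.png",cv2.resize(a[:,:,::-1],None,fx=4.4,fy=4.4,interpolation=cv2.INTER_CUBIC))
E
```

```text
clock: 7.25
ee_pos: [0.4996, -0.008, 0.1637]
eef_rot: [170.4, 89.9, 173.3]
wrist_force: [-0.4, 1.1, 0.3]
width: 0.0
t 7.25 feeder pos [ -7.   29.2 163.7] xax [-0.002  0.    -1.   ] jaw [0. 1. 0.] F(feeder) [-0.37  1.15  0.35] w 0.0 q [-37.  14.  38. 113. -10.  56.  99.]
```

View pics/scene4.png

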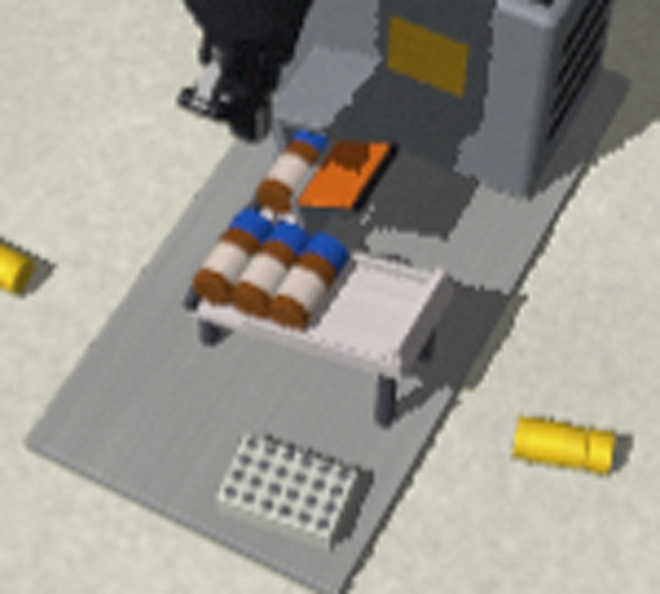

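View pics/top4.png

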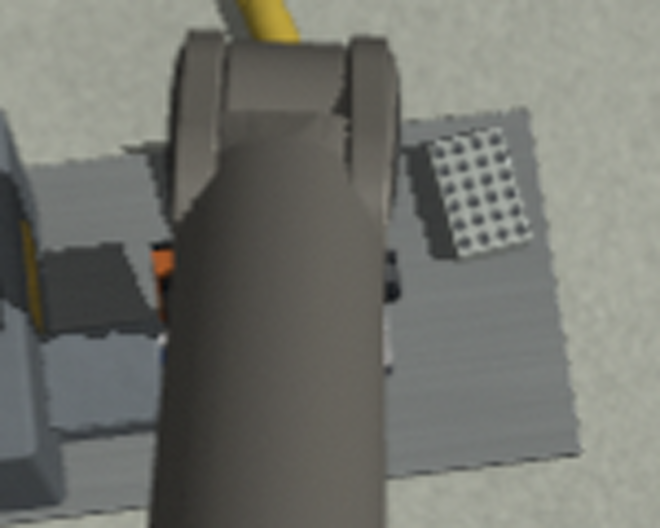

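Run:
```python
from h import *
c=load("pics/scene4.npz")
v,u=np.mgrid[165:300,210:360]; uv=np.c_[u.ravel(),v.ravel()]
P=(pts(c,uv)-O)@Rf*1000; hsv=cv2.cvtColor(c["pixels"],cv2.COLOR_RGB2HSV)[165:300,210:360].reshape(-1,3)
k=(P[:,2]>76)&(P[:,2]<98)&(P[:,0]>-22)&(P[:,0]<10)
Q=P[k]; Q=Q[np.argsort(Q[:,1])]
h,e=np.histogram(Q[:,1],bins=np.arange(-40,130,2)); print([(int(a),int(b)) for a,b in zip(e,h) if b or 1])
# image-based: crop px -> plane at vial top z=83 / rear face
S=lambda a,b:(210+a/4.4-.4,165+b/4.4-.4)
for nm,px,z in(("v0 rear top",S(277,177),.082),("v1 cap end top",S(254,208),.082),("v0 rear bottom-left",S(257,195),.072),("v1 rear",S(215,265),.082)):
    print(nm,((onplane(c,[px],z)-O)@Rf*1000).round(1))
# predicted pixels
for q in([-5,59,83],[-5,31,83],[-5,-30,83],[-19,59,69],[-5,59,55]):
    print(q,((proj(c,[O+Rf@np.array(q)/1000])[0]-[210,165]+.4)*4.4).round(0))
```

```text
[(-40, 0), (-38, 0), (-36, 0), (-34, 0), (-32, 6), (-30, 8), (-28, 6), (-26, 4), (-24, 6), (-22, 6), (-20, 4), (-18, 7), (-16, 3), (-14, 8), (-12, 3), (-10, 4), (-8, 4), (-6, 6), (-4, 3), (-2, 4), (0, 5), (2, 6), (4, 6), (6, 4), (8, 4), (10, 5), (12, 4), (14, 3), (16, 5), (18, 6), (20, 5), (22, 4), (24, 6), (26, 4), (28, 4), (30, 0), (32, 0), (34, 0), (36, 0), (38, 0), (40, 0), (42, 0), (44, 0), (46, 0), (48, 3), (50, 7), (52, 4), (54, 5), (56, 4), (58, 4), (60, 4), (62, 5), (64, 4), (66, 4), (68, 5), (70, 4), (72, 4), (74, 6), (76, 3), (78, 5), (80, 4), (82, 2), (84, 2), (86, 2), (88, 5), (90, 5), (92, 4), (94, 9), (96, 2), (98, 16), (100, 11), (102, 10), (104, 5), (106, 2), (108, 6), (110, 1), (112, 3), (114, 2), (116, 3), (118, 2), (120, 2), (122, 1), (124, 2), (126, 4)]
v0 rear top [[-6.8 61.9 82. ]]
v1 cap end top [[-8.  33.1 82. ]]
v0 rear bottom-left [[-14.9  49.4  72. ]]
v1 rear [[ -8.2 -17.3  82. ]]
[-5, 59, 83] [277. 180.]
[-5, 31, 83] [256. 211.]
[-5, -30, 83] [209. 281.]
[-19, 59, 69] [259. 185.]
[-5, 59, 55] [277. 206.]
```

Run:
```python
from h import *
c=load("pics/scene4.npz"); a=c["pixels"][190:235,250:295,::-1].copy()
im=cv2.resize(a,None,fx=13,fy=13,interpolation=cv2.INTER_NEAREST)
def ring(y,col,x0=-5,z0=69):
    t=np.linspace(0,2*np.pi,60); q=np.c_[x0+14*np.cos(t),np.full(60,y),z0+14*np.sin(t)]
    p=(proj(c,O+(q/1000)@Rf.T)-[250,190]+.5)*13; cv2.polylines(im,[p.astype(int)],True,col,1)
ring(50,(0,255,0));ring(58,(255,255,0));ring(30.5,(255,255,255));ring(-30.5,(255,255,255))
cv2.imwrite("pics/z4.png",im)
```

```text
(no output)
```

View pics/z4.png

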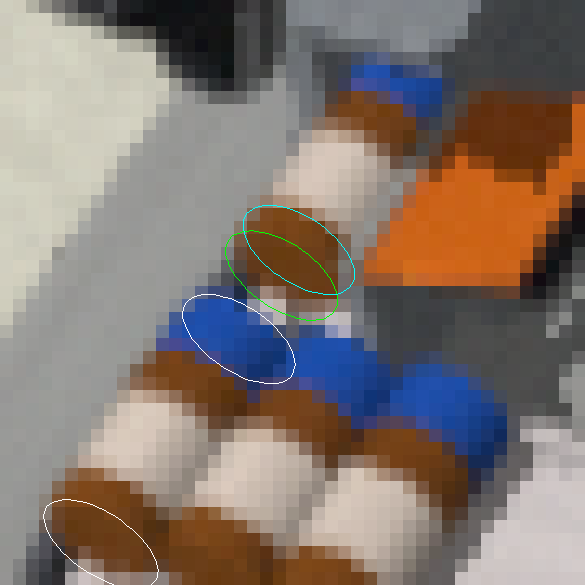

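```bash
python3 -m crank '[[85,0,-12,0.5,0,0,0],[85,0,-12,0.5,0,0,0],[85,0,-12,0,0,0,0],[85,0,0,0,0,0,0],[85,25,0,0,0,0,0],[85,25,0,0,0,0,0],[85,20,0,0,0,0,0],[85,0,0,0,0,0,0],[85,0,0,0,0,0,0]]'
python3 - <<'E'
from h import *
from plant import capture
p,Rt=state()
for n in("scene","top"):
    c=capture(n); np.savez(f"pics/{n}5.npz",**{k:np.array(v) for k,v in c.items()})
    a=c["pixels"][165:300,210:360] if n=="scene" else c["pixels"][130:250,220:370]
    cv2.imwrite(f"pics/{n}5.png",cv2.resize(a[:,:,::-1],None,fx=4.4,fy=4.4,interpolation=cv2.INTER_CUBIC))
E
```

```text
clock: 8.25
ee_pos: [0.5032, -0.0445, 0.0945]
eef_rot: [-174.7, 89.9, -171.8]
wrist_force: [0.1, -0.0, -0.3]
width: 0.085
t 8.25 feeder pos [-5.3 -7.4 94.5] xax [-0.001 -0.    -1.   ] jaw [ 0.001  1.    -0.   ] F(feeder) [ 0.05 -0.03 -0.32] w 85.0 q [-30.  21.  37. 116. -16.  48. 109.]
```

View pics/scene5.png

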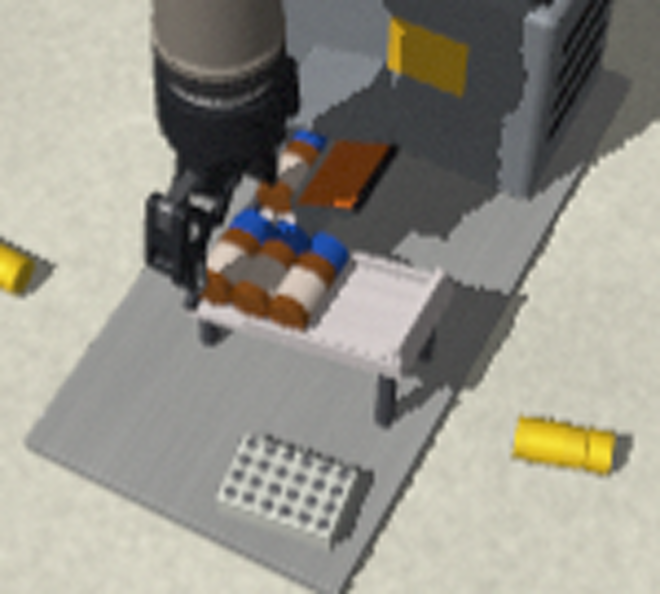

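```bash
python3 - <<'E'
from h import *
for n in("scene","top"):
    c=load(f"pics/{n}5.npz")
    v,u=np.mgrid[140:300,210:370]; uv=np.c_[u.ravel(),v.ravel()]
    P=(pts(c,uv)-O)@Rf*1000
    k=(P[:,2]>96)&(P[:,2]<150)&(abs(P[:,0]+5)<25)&(P[:,1]>-80)&(P[:,1]<80)
    for lo in range(95,150,5):
        s=k&(P[:,2]>lo)&(P[:,2]<=lo+5)
        for nm,t in(("front",s&(P[:,1]>0)),("rear",s&(P[:,1]<0))):
            if t.any(): print(n,lo,nm,t.sum(),P[t].min(0).round(0),P[t].max(0).round(0))
E
python3 - <<'E'
import sys; sys.path.insert(0,'.')
from h import *
c=load("pics/scene5.npz"); a=c["pixels"][170:250,235:300,::-1]
cv2.imwrite("pics/z5.png",cv2.resize(a,None,fx=8,fy=7,interpolation=cv2.INTER_NEAREST))
E
```

```text
scene 95 front 15 [14. 40. 96.] [ 20.  79. 100.]
scene 100 front 6 [ 17.  47. 100.] [ 19.  71. 101.]
scene 105 front 1 [-13.  36. 107.] [-13.  36. 107.]
scene 105 rear 2 [  1. -55. 108.] [  4. -55. 110.]
scene 110 front 9 [-13.  34. 111.] [  5.  42. 114.]
scene 110 rear 3 [  1. -55. 113.] [  6. -54. 114.]
scene 115 front 10 [-14.  35. 115.] [  6.  41. 120.]
scene 115 rear 5 [-10. -63. 118.] [  6. -53. 119.]
scene 120 front 7 [-11.  34. 120.] [  6.  42. 122.]
scene 120 rear 9 [-10. -63. 121.] [  6. -54. 124.]
scene 125 front 9 [-10.  35. 126.] [  7.  40. 130.]
scene 125 rear 6 [  1. -62. 125.] [  6. -53. 129.]
scene 130 front 4 [ -3.  35. 131.] [  6.  42. 134.]
scene 130 rear 5 [ -1. -62. 130.] [  7. -52. 135.]
scene 135 front 8 [ -4.  32. 136.] [  7.  43. 139.]
scene 135 rear 3 [  1. -61. 136.] [  2. -55. 136.]
scene 140 front 4 [ -1.  37. 141.] [  5.  37. 145.]
scene 140 rear 4 [  2. -61. 142.] [  7. -50. 145.]
scene 145 front 1 [  7.  40. 148.] [  7.  40. 148.]
scene 145 rear 3 [  2. -60. 148.] [  7. -51. 149.]
top 95 front 8 [13. 68. 97.] [18. 78. 99.]
top 100 front 2 [ 13.  72. 101.] [ 18.  76. 101.]
top 115 rear 1 [-13. -61. 119.] [-13. -61. 119.]
top 145 rear 2 [-19. -61. 149.] [-17. -56. 149.]
```

View pics/z5.png

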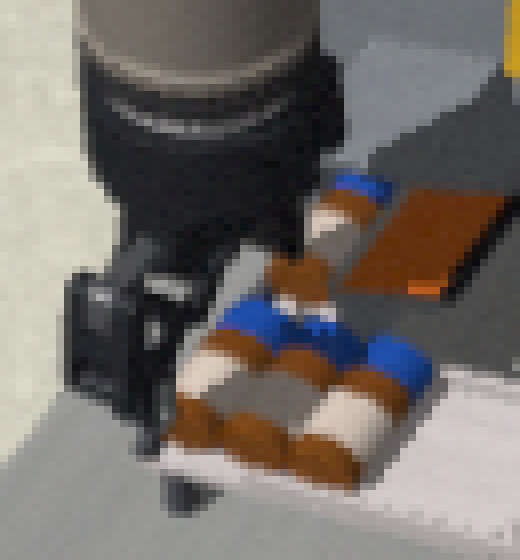

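Run:
```python
from h import *
for f in("scene0","scene4","scene5"):
    c=load(f"pics/{f}.npz")
    v,u=np.mgrid[165:300,210:360]; uv=np.c_[u.ravel(),v.ravel()]
    P=(pts(c,uv)-O)@Rf*1000; hsv=cv2.cvtColor(c["pixels"],cv2.COLOR_RGB2HSV)[165:300,210:360].reshape(-1,3)
    am=(hsv[:,0]<18)&(hsv[:,1]>130)&(hsv[:,2]<160)&(P[:,2]>56)&(P[:,2]<90)&(P[:,0]>-22)&(P[:,0]<8)
    bl=(hsv[:,0]>105)&(hsv[:,0]<125)&(hsv[:,1]>130)&(P[:,2]>70)&(P[:,2]<92)&(P[:,0]>-22)&(P[:,0]<8)
    for nm,m in(("v0 rear",am&(P[:,1]>38)&(P[:,1]<75)),("v1 rear",am&(P[:,1]<-15))):
        Q=P[m]; lowz=Q[Q[:,2]<74]
        if len(Q): print(f,nm,len(Q),"face pts",len(lowz),"y",np.percentile(lowz[:,1],[10,50,90]).round(1) if len(lowz) else None,"all min",np.percentile(Q[:,1],[5,10]).round(1))
    print("  cap y", np.percentile(P[bl&(P[:,1]<45),1],[2,50,95,99]).round(1))
```

```text
scene0 v1 rear 46 face pts 19 y [-33.3 -32.5 -30.8] all min [-34.  -33.6]
  cap y [14.2 21.  27.7 28.8]
scene4 v0 rear 42 face pts 17 y [50.  51.1 53.3] all min [49.6 50. ]
scene4 v1 rear 48 face pts 20 y [-31.4 -29.6 -28.5] all min [-31.6 -31.2]
  cap y [15.8 23.  28.5 28.9]
scene5 v0 rear 39 face pts 18 y [49.9 51.9 53.2] all min [49.4 50.1]
scene5 v1 rear 37 face pts 14 y [-32.2 -30.2 -28.6] all min [-32.3 -31.8]
  cap y [15.6 22.4 27.8 28.5]
```

```bash
python3 -m crank '[[85,0,-1,-0.5,0,0,0],[85,12,0,0,0,0,0],[85,12,0,0,0,0,0],[85,10,0,0,0,0,0],[85,6,0,0,0,0,0],[85,0,0,0,0,0,0]]'
python3 - <<'E'
from h import *
from plant import capture
p,Rt=state()
for n in("scene",):
    c=capture(n); np.savez(f"pics/{n}6.npz",**{k:np.array(v) for k,v in c.items()})
    a=c["pixels"][170:250,235:300]
    cv2.imwrite(f"pics/{n}6.png",cv2.resize(a[:,:,::-1],None,fx=8,fy=7,interpolation=cv2.INTER_CUBIC))
E
```

```text
clock: 8.95
ee_pos: [0.5016, -0.0453, 0.053]
eef_rot: [-177.5, 89.8, -174.5]
wrist_force: [0.6, 0.4, 0.5]
width: 0.0853
t 8.95 feeder pos [-6.9 -8.1 53. ] xax [-0.004 -0.    -1.   ] jaw [ 0.001  1.    -0.   ] F(feeder) [0.59 0.33 0.48] w 85.3 q [-28.  24.  34. 118. -20.  43. 112.]
```

View pics/scene6.png

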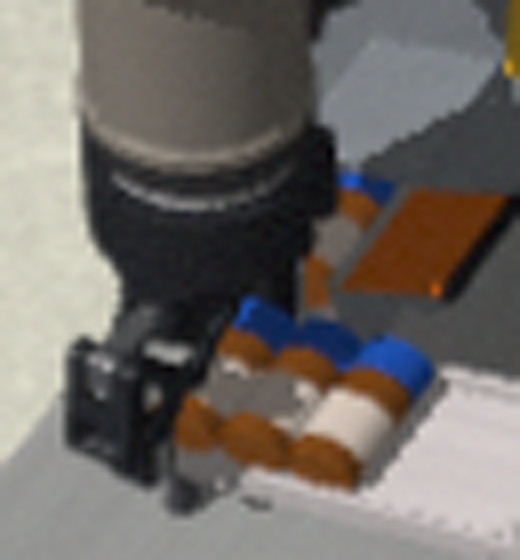

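```bash
python3 -m crank '[[85,0,2,0,0,0,0],[85,0,2,0,0,0,0],[85,0,2,0,0,0,0],[85,0,2,0,0,0,0],[85,0,0,0,0,0,0]]'; python3 -m crank '[[85,0,2,0,0,0,0],[85,0,1,0,0,0,0],[85,0,0,0,0,0,0]]';python3 -m crank '[[85,0,2,0,0,0,0],[85,0,1,0,0,0,0],[85,0,0,0,0,0,0]]'; python3 -c "
from h import *
state()"
```

```text
clock: 9.5
ee_pos: [0.5025, -0.0371, 0.0545]
eef_rot: [168.7, 90.0, 171.6]
wrist_force: [0.5, -0.1, -0.3]
width: 0.0855
clock: 9.8
ee_pos: [0.5024, -0.0352, 0.0545]
eef_rot: [-98.7, 89.9, -95.8]
wrist_force: [0.3, -3.5, 1.9]
width: 0.0848
clock: 10.1
ee_pos: [0.5022, -0.0331, 0.0546]
eef_rot: [-90.0, 89.9, -87.2]
wrist_force: [0.2, -6.8, 2.3]
width: 0.0852
t 10.1 feeder pos [-5.7  4.  54.6] xax [-0.    -0.002 -1.   ] jaw [ 0.002  1.    -0.002] F(feeder) [-0.18 -6.82  2.31] w 85.2 q [-29.  24.  34. 118. -20.  43. 110.]
```

```bash
python3 -m crank '[[85,0,0,0,0,0,0],[85,0,0,0,0,0,0]]'; python3 -m crank '[[85,0,-2,0,0,0,0],[85,0,-2,0,0,0,0],[85,0,-3,0,0,0,0],[85,0,-3,0,0,0,0],[85,0,-1,0,0,0,0],[85,0,0,0,0,0,0],[85,-15,0,0,0,0,0],[85,-30,0,0,0,0,0],[85,-30,0,0,0,0,0],[85,-30,0,0,0,0,0],[0,-30,0,0,0,0,0],[0,0,0,0,0,0,0]]'
python3 - <<'E'
from h import *
from plant import capture
p,Rt=state()
for n in("scene",):
    c=capture(n); np.savez(f"pics/{n}7.npz",**{k:np.array(v) for k,v in c.items()})
    a=c["pixels"][165:300,210:360]
    cv2.imwrite(f"pics/{n}7.png",cv2.resize(a[:,:,::-1],None,fx=4.4,fy=4.4,interpolation=cv2.INTER_CUBIC))
    v,u=np.mgrid[165:300,210:360]; uv=np.c_[u.ravel(),v.ravel()]
    P=(pts(c,uv)-O)@Rf*1000; hsv=cv2.cvtColor(c["pixels"],cv2.COLOR_RGB2HSV)[165:300,210:360].reshape(-1,3)
    am=(hsv[:,0]<18)&(hsv[:,1]>130)&(hsv[:,2]<160)&(P[:,2]>56)&(P[:,2]<90)&(P[:,0]>-22)&(P[:,0]<8)
    for nm,m in(("v0 rear",am&(P[:,1]>38)&(P[:,1]<75)),("v1 rear",am&(P[:,1]<-15))):
        lowz=P[m&(P[:,2]<74)]; print(nm,len(lowz),np.percentile(lowz[:,1],[10,50,90]).round(1) if len(lowz) else None)
E
```

```text
clock: 10.3
ee_pos: [0.5022, -0.0331, 0.0546]
eef_rot: [-90.5, 89.9, -87.7]
wrist_force: [1.0, -6.3, 1.9]
width: 0.085
clock: 11.5
ee_pos: [0.5055, -0.0422, 0.1931]
eef_rot: [10.5, 89.6, 13.5]
wrist_force: [0.4, 0.1, 0.5]
width: 0.0585
t 11.5 feeder pos [ -2.9  -5.3 193.1] xax [ 0.007  0.001 -1.   ] jaw [0.    1.    0.001] F(feeder) [0.4  0.07 0.5 ] w 58.5 q [-35.  12.  40. 111. -10.  59. 102.]
v0 rear 17 [55.1 56.2 58.6]
v1 rear 17 [-31.7 -30.1 -29. ]
```

View pics/scene7.png

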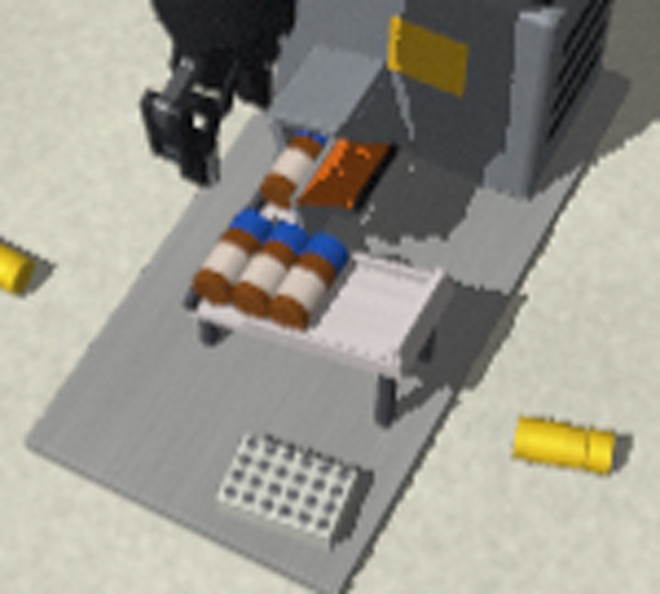

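```bash
python3 -m crank '[[0,-5,24,36,0,0,0],[0,-5,25,36,0,0,0],[0,0,24,35,0,0,0],[0,0,0,0,0,0.14,0],[0,0,0,0,0,0.14,0],[0,0,0,0,0,0.14,0],[0,0,0,0,0,0.14,0],[0,0,0,0,0,0.138,0],[0,0,0,0,0,0,0]]'
python3 - <<'E'
from h import *
p,Rt=state()
a=np.radians(40)
target([104,68,146],[-np.sin(a),0,-np.cos(a)],[0,1,0],p,Rt)
E
```

```text
clock: 12.45
ee_pos: [0.6053, 0.0364, 0.1903]
eef_rot: [-180.0, 49.2, -177.0]
wrist_force: [-0.3, -0.3, -1.6]
width: 0.0
t 12.45 feeder pos [100.9  68.1 190.3] xax [-0.653 -0.    -0.757] jaw [ 0.  1. -0.] F(feeder) [-0.28 -0.31 -1.59] w 0.0 q [-22.  51.  32.  65. -18. 111. 101.]
shift tool [31.5 -0.1 31.3] turn [-0.0004 -0.0135  0.0002]
```

```bash
python3 -m crank '[[0,18,0,14,0,0,0],[0,18,0,13,0,0,0],[0,0,0,0,0,0,0]]'
python3 - <<'E'
from h import *
from plant import capture
p,Rt=state()
a=np.radians(40)
target([64,68,100],[-np.sin(a),0,-np.cos(a)],[0,1,0],p,Rt)
c=capture("scene"); np.savez("pics/scene8.npz",**{k:np.array(v) for k,v in c.items()})
cv2.imwrite("pics/scene8.png",cv2.resize(c["pixels"][125:275,210:360,::-1],None,fx=4,fy=4,interpolation=cv2.INTER_CUBIC))
E
```

```text
clock: 12.75
ee_pos: [0.6011, 0.0365, 0.1519]
eef_rot: [179.9, 49.7, -177.2]
wrist_force: [-0.7, 1.0, -0.5]
width: -0.0001
t 12.75 feeder pos [ 96.6  68.4 151.9] xax [-0.646  0.002 -0.763] jaw [0.001 1.    0.001] F(feeder) [-0.69  1.   -0.5 ] w -0.1 q [-22.  52.  32.  68. -18. 107. 102.]
shift tool [60.7 -0.5  8.6] turn [-0.0001 -0.0047 -0.0018]
```

View pics/scene8.png

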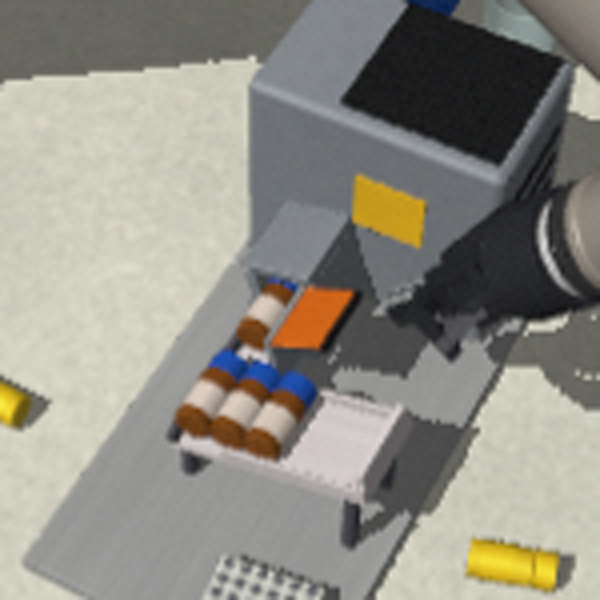

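```bash
python3 -m crank '[[0,0,0,9,0,0,0],[0,15,0,0,0,0,0],[0,15,0,0,0,0,0],[0,15,0,0,0,0,0],[0,15,0,0,0,0,0],[0,0,0,0,0,0,0]]'
python3 - <<'E'
from h import *
from plant import capture
p,Rt=state()
c=capture("scene"); np.savez("pics/scene9.npz",**{k:np.array(v) for k,v in c.items()})
cv2.imwrite("pics/scene9.png",cv2.resize(c["pixels"][165:245,245:345,::-1],None,fx=7,fy=7,interpolation=cv2.INTER_CUBIC))
E
```

```text
clock: 13.4
ee_pos: [0.5746, 0.0346, 0.1032]
eef_rot: [180.0, 50.5, -177.0]
wrist_force: [3.6, 0.8, 0.8]
width: 0.0001
t 13.4 feeder pos [ 70.1  67.9 103.2] xax [-0.636 -0.    -0.772] jaw [-0.001  1.     0.   ] F(feeder) [3.68 0.57 0.77] w 0.1 q [-24.  51.  31.  75. -19.  99. 103.]
```

View pics/scene9.png

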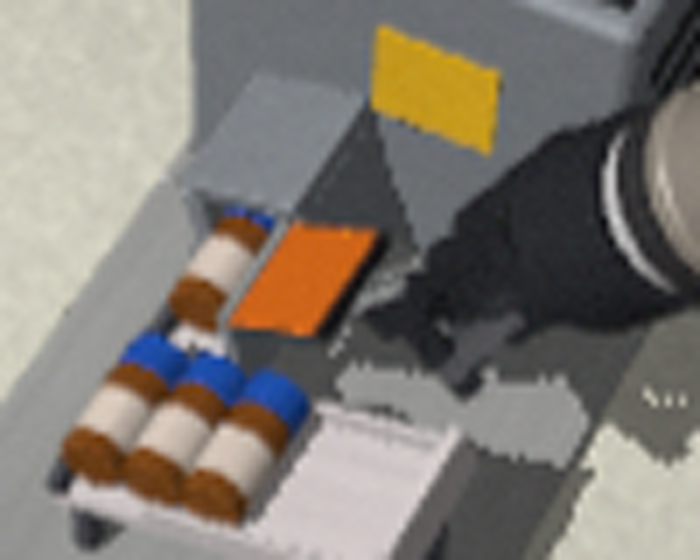

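```bash
python3 -m crank '[[0,0,0,0,0,0,0],[0,0,0,0,0,0,0]]'
python3 - <<'E'
from h import *
p,Rt=state()
c=load("pics/scene9.npz")
v,u=np.mgrid[165:245,245:345]; uv=np.c_[u.ravel(),v.ravel()]
P=(pts(c,uv)-O)@Rf*1000; hsv=cv2.cvtColor(c["pixels"],cv2.COLOR_RGB2HSV)[165:245,245:345].reshape(-1,3)
og=(hsv[:,0]<14)&(hsv[:,1]>190)&(hsv[:,2]>170)&(P[:,1]>38); Q=P[og]
print(len(Q),np.percentile(Q,[2,50,98],axis=0).round(1),np.polyfit(Q[:,0],Q[:,2],1))
for lo in range(14,66,4):
    s=Q[abs(Q[:,0]-lo)<2]
    if len(s): print(lo,len(s),np.median(s[:,2]).round(1),end='; ')
E
```

```text
clock: 13.65
ee_pos: [0.5742, 0.0345, 0.1039]
eef_rot: [180.0, 50.4, -177.0]
wrist_force: [6.2, -0.9, 2.2]
width: 0.0
t 13.65 feeder pos [ 69.7  67.8 103.9] xax [-0.638  0.    -0.77 ] jaw [-0.  1.  0.] F(feeder) [ 6.16 -1.23  2.24] w 0.0 q [-24.  51.  31.  75. -19. 100. 103.]
170 [[ 21.4  40.9  97.1]
 [ 38.5  67.  106. ]
 [ 54.9  93.7 114.8]] [ 0.4663433  88.18883938]
22 18 99.1; 26 15 99.5; 30 20 102.4; 34 18 104.2; 38 22 105.6; 42 18 108.6; 46 18 109.0; 50 20 111.8; 54 20 113.5; 58 1 118.9;
```

```bash
python3 -m crank '[[0,-15,0,0,0,0,0],[0,0,0,8,0,0,0],[0,0,0,0,0,0,0]]'; python3 -c "
from h import *
state()"; python3 -m crank '[[0,8,0,0,0,0,0],[0,8,0,0,0,0,0],[0,0,0,0,0,0,0]]'
python3 - <<'E'
from h import *
from plant import capture
p,Rt=state()
c=capture("scene"); np.savez("pics/scene10.npz",**{k:np.array(v) for k,v in c.items()})
cv2.imwrite("pics/scene10.png",cv2.resize(c["pixels"][165:245,245:345,::-1],None,fx=7,fy=7,interpolation=cv2.INTER_CUBIC))
E
```

```text
clock: 13.95
ee_pos: [0.5877, 0.0352, 0.1082]
eef_rot: [180.0, 50.0, -177.1]
wrist_force: [-0.7, -0.8, -0.7]
width: -0.0001
t 13.95 feeder pos [ 83.2  67.8 108.2] xax [-0.643  0.001 -0.766] jaw [0. 1. 0.] F(feeder) [-0.75 -0.79 -0.66] w -0.1 q [-23.  53.  31.  72. -19. 102. 102.]
clock: 14.25
ee_pos: [0.5751, 0.0348, 0.0954]
eef_rot: [180.0, 49.7, -177.1]
wrist_force: [0.4, -0.4, 0.1]
width: 0.0
t 14.25 feeder pos [70.6 68.1 95.4] xax [-0.646  0.001 -0.763] jaw [0.001 1.    0.   ] F(feeder) [ 0.35 -0.42  0.14] w 0.0 q [-24.  52.  31.  75. -19. 100. 102.]
```

View pics/scene10.png

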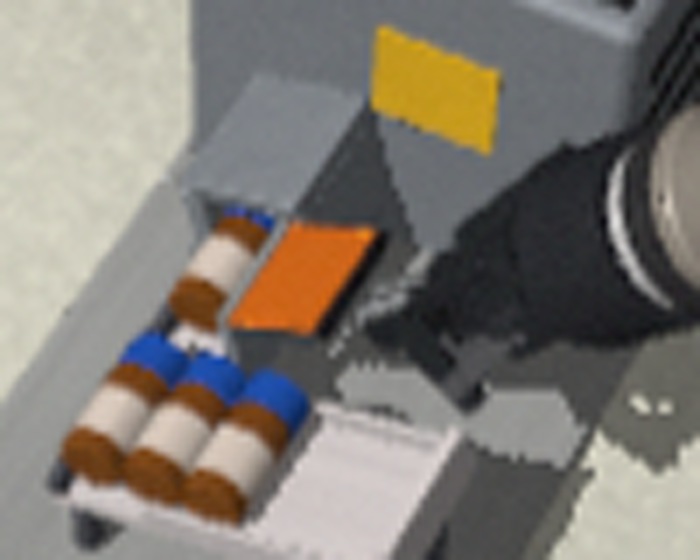

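```bash
python3 -m crank '[[0,5,0,0,0,0,0],[0,0,0,-4,0,0,0],[0,0,0,-4,0,0,0],[0,-4.3,0,-4.4,0,-0.14,0],[0,-4.3,0,-4.4,0,-0.14,0],[0,0,0,0,0,0,0]]'
python3 - <<'E'
from h import *
from plant import capture
p,Rt=state()
c=capture("scene"); np.savez("pics/scene11.npz",**{k:np.array(v) for k,v in c.items()})
cv2.imwrite("pics/scene11.png",cv2.resize(c["pixels"][165:245,245:345,::-1],None,fx=7,fy=7,interpolation=cv2.INTER_CUBIC))
E
```

```text
clock: 14.9
ee_pos: [0.5637, 0.033, 0.1134]
eef_rot: [179.8, 66.2, -177.4]
wrist_force: [-0.1, 0.0, 1.2]
width: -0.0002
t 14.9 feeder pos [ 59.2  66.9 113.4] xax [-0.404  0.002 -0.915] jaw [0.003 1.    0.001] F(feeder) [-0.13  0.03  1.24] w -0.2 q [-29.  40.  34.  89. -19.  82. 103.]
```

View pics/scene11.png

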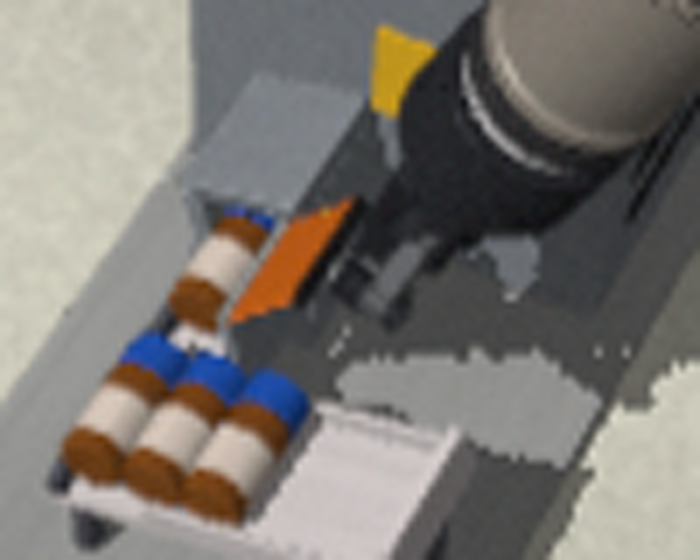

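```bash
python3 -m crank '[[0,-4.3,0,-4.4,0,-0.14,0],[0,-4.3,0,-4.4,0,-0.14,0],[0,-4.3,0,-4.4,0,-0.14,0],[0,0,0,0,0,0,0]]'
python3 - <<'E'
from h import *
from plant import capture
p,Rt=state()
c=capture("scene"); np.savez("pics/scene12.npz",**{k:np.array(v) for k,v in c.items()})
cv2.imwrite("pics/scene12.png",cv2.resize(c["pixels"][165:245,245:345,::-1],None,fx=7,fy=7,interpolation=cv2.INTER_CUBIC))
v,u=np.mgrid[165:245,245:345]; uv=np.c_[u.ravel(),v.ravel()]
P=(pts(c,uv)-O)@Rf*1000; hsv=cv2.cvtColor(c["pixels"],cv2.COLOR_RGB2HSV)[165:245,245:345].reshape(-1,3)
og=(hsv[:,0]<14)&(hsv[:,1]>190)&(hsv[:,2]>120)&(P[:,1]>38)&(P[:,1]<100); Q=P[og]
print(len(Q),np.percentile(Q,[2,50,98],axis=0).round(1),np.polyfit(Q[:,2],Q[:,0],1))
E
```

```text
clock: 15.35
ee_pos: [0.5523, 0.033, 0.1256]
eef_rot: [150.5, 89.8, 153.3]
wrist_force: [-0.2, 0.6, -0.5]
width: 0.0
t 15.35 feeder pos [ 47.7  67.4 125.6] xax [-0.004  0.002 -1.   ] jaw [0.002 1.    0.002] F(feeder) [-0.17  0.66 -0.53] w 0.0 q [-38.  23.  38. 109. -17.  54. 101.]
4 [[ -7.7  39.8  81.6]
 [ 23.8  41.2 117. ]
 [ 27.2  56.7 130.4]] [  0.74948502 -66.97264463]
```

View pics/scene12.png

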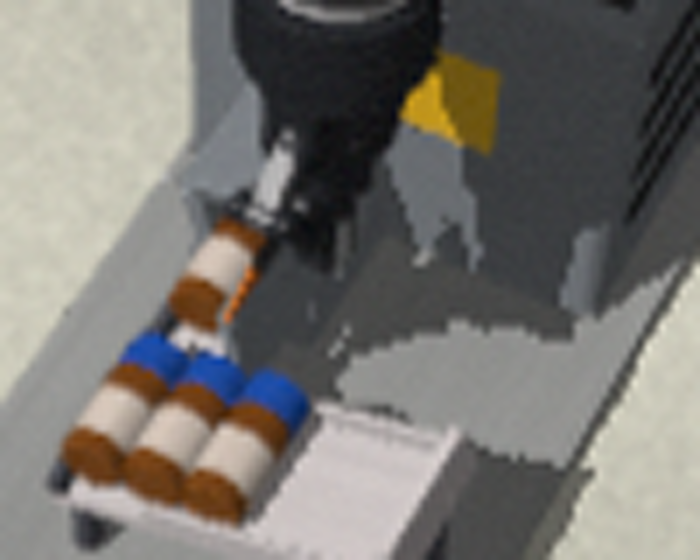

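```bash
python3 -m crank '[[0,-2.5,0,-5,0,0,0],[0,-1.9,0,-5,0,0,0],[0,-0.8,0,-6,0,0,0],[0,-0.3,0,-6.3,0,0,0],[0,1,0,-6,0,0,0],[0,2.2,0,-6,0,0,0],[0,3.2,0,-5.3,0,0,0],[0,4,0,-4.8,0,0,0],[0,0,0,0,0,0,0]]'
python3 - <<'E'
from h import *
from plant import capture
p,Rt=state()
c=capture("scene"); np.savez("pics/scene13.npz",**{k:np.array(v) for k,v in c.items()})
cv2.imwrite("pics/scene13.png",cv2.resize(c["pixels"][165:245,245:345,::-1],None,fx=7,fy=7,interpolation=cv2.INTER_CUBIC))
E
```

```text
clock: 16.3
ee_pos: [0.5107, 0.0313, 0.1202]
eef_rot: [170.5, 89.9, 173.4]
wrist_force: [0.1, -0.4, 0.1]
width: 0.0
t 16.3 feeder pos [  6.1  67.9 120.2] xax [-0.001  0.    -1.   ] jaw [0.001 1.    0.   ] F(feeder) [ 0.12 -0.45  0.07] w 0.0 q [-40.  19.  38. 114. -15.  51.  99.]
```

View pics/scene13.png

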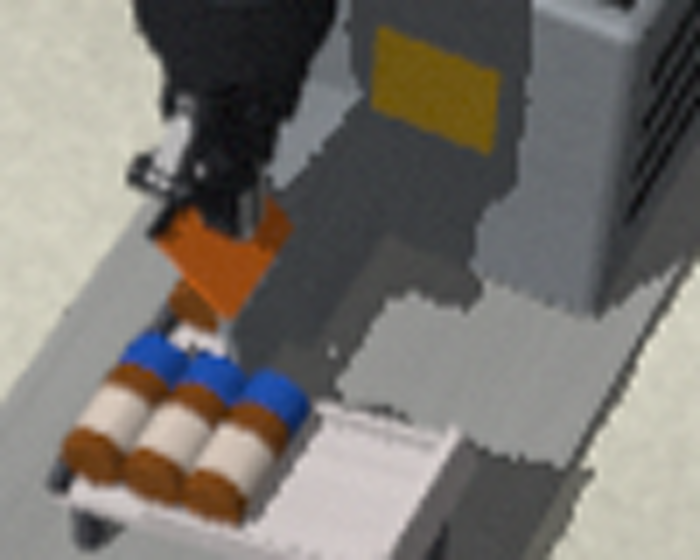

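Flap is past vertical, leaning over the bay. Continuing along the arc.

```bash
python3 -m crank '[[0,5,0,-4,0,0,0],[0,5,0,-4,0,0,0],[0,5,0,-6,0,0,0],[0,5,0,-6,0,0,0],[0,3,0,-4,0,0,0],[0,0,0,-4,0,0,0],[0,0,0,0,0,0,0]]'; python3 -c "
from h import *
state()"
```

```text
clock: 17.05
ee_pos: [0.4835, 0.0299, 0.0978]
eef_rot: [98.4, 90.0, 101.4]
wrist_force: [0.0, -0.0, -0.4]
width: -0.0001
t 17.05 feeder pos [-21.1  67.8  97.8] xax [-0.  0. -1.] jaw [0.001 1.    0.   ] F(feeder) [ 0.   -0.04 -0.43] w -0.1 q [-41.  18.  38. 119. -15.  47.  99.]
```

```bash
python3 -m crank '[[0,2,0,0,0,0,0],[0,2,0,0,0,0,0],[0,1,0,0,0,0,0],[0,0,0,0,0,0,0]]'; python3 -c "
from h import *
state()"
```

```text
clock: 17.45
ee_pos: [0.4843, 0.0299, 0.0928]
eef_rot: [-4.0, 90.0, -1.1]
wrist_force: [0.6, 0.1, 0.3]
width: -0.0004
t 17.45 feeder pos [-20.3  67.9  92.8] xax [ 0.001 -0.    -1.   ] jaw [ 0.001  1.    -0.   ] F(feeder) [0.57 0.09 0.33] w -0.4 q [-41.  19.  38. 119. -16.  47. 100.]
```

```bash
python3 -m crank '[[0,1,0,0,0,0,0],[0,1,0,0,0,0,0],[0,0,0,0,0,0,0]]';python3 -m crank '[[0,1,0,0,0,0,0],[0,1,0,0,0,0,0],[0,0,0,0,0,0,0]]'
```

```text
clock: 17.75
ee_pos: [0.4846, 0.0299, 0.0917]
eef_rot: [36.0, 89.9, 38.9]
wrist_force: [-3.1, 0.2, 6.3]
width: 0.0001
clock: 18.05
ee_pos: [0.4847, 0.0299, 0.0911]
eef_rot: [77.5, 89.9, 80.4]
wrist_force: [-7.0, 0.4, 21.5]
width: 0.0002
```

Firm resistance: the flap is at its limit. Lift off and look.

```bash
python3 -m crank '[[0,-4,0,0,0,0,0],[0,-20,0,0,0,0,0],[0,-40,0,0,0,0,0],[0,-40,0,0,0,0,0],[0,-40,0,0,0,0,0],[0,0,0,-40,0,0,0],[0,0,0,-40,0,0,0],[0,0,0,0,0,0,0]]'
python3 - <<'E'
from h import *
from plant import capture
p,Rt=state()
for n in("scene","top"):
    c=capture(n); np.savez(f"pics/{n}14.npz",**{k:np.array(v) for k,v in c.items()})
    a=c["pixels"][165:300,210:360] if n=="scene" else c["pixels"][130:250,220:370]
    cv2.imwrite(f"pics/{n}14.png",cv2.resize(a[:,:,::-1],None,fx=4.4,fy=4.4,interpolation=cv2.INTER_CUBIC))
    v,u=np.mgrid[140:300,200:380]; uv=np.c_[u.ravel(),v.ravel()]
    P=(pts(c,uv)-O)@Rf*1000; hsv=cv2.cvtColor(c["pixels"],cv2.COLOR_RGB2HSV)[140:300,200:380].reshape(-1,3)
    og=(hsv[:,0]<14)&(hsv[:,1]>180)&(hsv[:,2]>110)&(P[:,1]>43)&(P[:,1]<94)&(P[:,0]<25)&(P[:,0]>-35)&(P[:,2]>60); Q=P[og]
    if len(Q)>20: print(n,len(Q),np.percentile(Q,[2,50,98],axis=0).round(1),"slope",np.polyfit(Q[:,0],Q[:,2],1))
E
```

```text
clock: 18.85
ee_pos: [0.3994, 0.0253, 0.2321]
eef_rot: [122.0, 89.7, 125.1]
wrist_force: [0.4, 0.1, -0.4]
width: 0.0001
t 18.85 feeder pos [-105.3   67.7  232.1] xax [-0.003  0.004 -1.   ] jaw [-0.001  1.     0.004] F(feeder) [ 0.38  0.09 -0.39] w 0.1 q [-52.  -6.  40. 120.   4.  65.  79.]
scene 213 [[-27.5  44.3  84.8]
 [ -4.8  68.1  93.4]
 [ 17.8  93.3 101.5]] slope [ 0.27186117 94.9488961 ]
```

View pics/scene14.png

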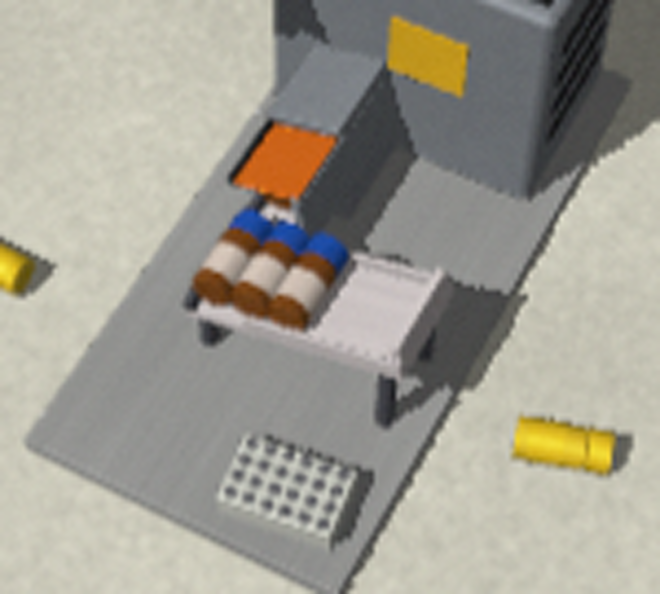

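View pics/top14.png

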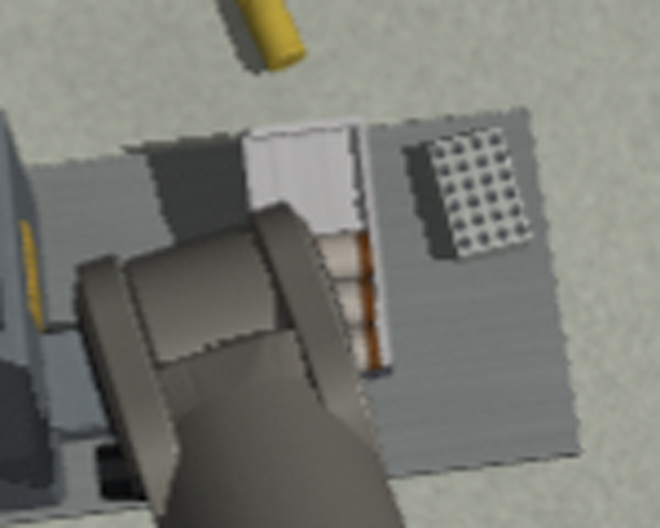

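Run:
```python
from h import *
from scipy.optimize import least_squares
c=load("pics/scene14.npz"); v,u=np.mgrid[165:300,210:360]; uv=np.c_[u.ravel(),v.ravel()]
P=(pts(c,uv)-O)@Rf*1000; hsv=cv2.cvtColor(c["pixels"],cv2.COLOR_RGB2HSV)[165:300,210:360].reshape(-1,3)
Q=P[(abs(P[:,1])<26)&(P[:,0]>-17)&(P[:,0]<62)&(P[:,2]>74)&(P[:,2]<100)]
f=least_squares(lambda p:np.min([np.hypot(Q[:,0]-p[0]-27.13*i+p[2]*Q[:,1],Q[:,2]-p[1]-6.93*i) for i in range(3)],0)-14,[-5,69,0],loss='soft_l1'); print(f.x.round(3),np.std(f.fun).round(2))
am=(hsv[:,0]<18)&(hsv[:,1]>130)&(hsv[:,2]<160)
for i in range(3):
    x=-5+27.13*i; z=69+6.93*i
    m=am&(abs(P[:,0]-x)<10)&(abs(P[:,2]-z+4)<9)&(P[:,1]<-15); print("vial",i+1,"rear y",np.median(P[m,1]).round(1),m.sum())
m=am&(abs(P[:,0]+5)<14)&(P[:,2]>56)&(P[:,2]<84)&(P[:,1]>42)&(P[:,1]<70); print("v0 rear",np.percentile(P[m,1],[10,50]).round(1),m.sum())
```

```text
[-5.3000e+00  6.8375e+01  1.2000e-02] 1.97
vial 1 rear y -29.9 12
vial 2 rear y -30.5 12
vial 3 rear y -32.2 12
v0 rear [55.  57.1] 10
```

All checks agree: the row of three sits at the original vial0 position and is square to 0.012 rad, and vial0's centre is about 86 to 88 mm along +y. Handing in.

```bash
python3 -c "
from plant import job
print(job.job_done())"
```

```text
the job is handed in; nothing more can be done
None
```

I handed the job in at about 19 s on the robot clock. My last checks showed every target met, but handing in reports no verdict.

- **Pushing the vial:** I pushed the lowest vial into the bay with the jaws 30 mm apart, so they held the second vial in its lane. I then lifted straight up, and the next vial rolled down square to the lip.
- **Pressing the stop:** There were only about 20 mm between the two vials, so the closed fingers would not fit. I used one finger of the open gripper instead. The wrist force was 3.5 N, then 6.8 N, and 6.3 N after a further 0.2 s hold. I then eased back and lifted clear.
- **Closing the flap:** My first reach under the flap edge touched it at about 6 N, so I backed off and went lower. I then raised it along its arc and pressed it down until it resisted firmly at about 21 N on the wrist.

| Last check (from the depth image) | Measured | Required |
|---|---|---|
| First vial's centre, +y from station | 86–88 mm | 78–135 mm |
| Row position along the slope (fit to vials 2–4) | within 1 mm of the first vial's starting place | within 4 mm |
| Row squareness (fit to vials 2–4) | 0.012 rad | below 0.12 rad |
| Sideways offset of vials 2–4 | within 2–3 mm | within 12–15 mm |
| Flap angle | about 0.015 rad | below 0.15 rad |

**Where measurements disagreed:** After the first push, the finger position put the first vial's rear end at about 57 mm, but the depth image put it at 51–52 mm. The stop may have eased it back, though I felt no clear force there. After the final press, two depth readings gave about 56–57 mm.

I did not measure the bystanders again. I never touched them knowingly, and the last views show the well block still in place.

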